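# Check the pendulum angle gauge on the reference stud

## Robot

A 6-joint arm with a two-finger parallel gripper is mounted at the origin on the work surface. World frame = base frame: x ahead of the robot, y to its left, z up, the work surface at z = 0. Lengths are in mm, angles in rad, forces in N, time in s.
With the tool pointing down it reaches from about 275 to 1000 mm from the base axis. Payload 8.4 kg.
Tool frame: the origin (TCP) lies midway between the tips of the shut fingers; the grasp point (between the pads) lies r.grasp_offset behind it (r.grasp_offset is the distance from the TCP to the grasp point, in mm); z points along the fingers, y is the direction in which the jaws open and shut (so a half turn about z gives the same grasp; the last joint's range is limited). The gripper opens to 85 mm and grips with 20 to 120 N. Pads are 22 mm wide; open, the fingers measure 114 mm over their backs; the gripper's body (76 mm by 85 mm) begins 54 mm behind the grasp point. The pads swing forward as they close: fully open they stand 13 mm farther back than shut.
Start: joints at [1.111, 0.353, 1.633, -0, 1.155, -0.002], TCP at [276.234, 560.645, 231.281] pointing down, gripper open.
Joint ranges: [-2.63, 2.63], [-0.92, 2.1], [0.06, 2.66], [-1.3, 4.44], [0, 2.69], [-3.02, 3.02]. Speed limits (rad/s): [2.22, 2.22, 2.79, 3.14, 3.14, 3.14].

## Interface

Orientations are given as [roll, pitch, yaw] about the fixed x, y, z axes, in that order (R = Rz(yaw) Ry(pitch) Rx(roll)).
In Python, from rig import r gives the robot as it stands.
- The arm moves only by the tool jog_arm, never from a script. Its argument "series" is a list that holds one entry, the list of rows, each a list of 7 numbers: the shift along the tool's x, y, z in cm, then the turn, a rotation vector about the tool's x, y, z in degrees, then the finger opening in cm, from 0 to 8.54. A call has 1 to 5 rows; each row is the pose to reach, as a shift and turn from the pose commanded when the call began, along the tool's axes at that moment; what a row does not reach only later rows make up. A row lasts 1/8 s, in which the tool goes at most 62.5 mm and 10.7 degrees, less where a joint would pass 70% of its speed; a pose out of reach is approached as far as the arm can. A call with a gripper value outside its range is refused whole. The fingers move at their own pace and stop on an object; "newtons" is the grip in N (left out, the last holds). Time passes only in rows, so rows that repeat a pose let the fingers close. It gives the time, the measured TCP pose, the force and the opening at its end, in the units of the state.
- r.sense(): the state, without advancing time (a new reading comes with each control period).
- r.grab_frame(name): name is "scene" or "top"; returns the picture (400x640x3 uint8, red, green, blue); there is no depth.
- r.calibration(name): a dict with "mtx" (3x3 intrinsics, pixels), "dist" ([k1, k2, p1, p2, k3] as OpenCV has them; the pictures are not rectified), "origin" and "attitude" of the camera in the world. Camera axes: x right, y down, z forward; pixel columns grow to the right and rows downward; lengths in mm; the calibration is good to about 2 mm. A picture is of the moment at which its call begins. calibration takes no time and is no camera call.
- r.sign_off(): hands the job in, once; it reports no verdict.
The state is a dict: "clock": time; "qpos": joint angles; "qvel": joint speeds; "joint_efforts": joint torques, N m; "eef_pos": TCP position; "tcp_rot": TCP orientation; "contact_force": force on the tool from outside, world axes, zero at the start; "wrist_torque": the same for the moment, N m; "opening": opening from 0.0 (shut) to 1.0 (fully open).
Only numpy, scipy, OpenCV 4.12 (cv2) and the standard library are available. Lean on these libraries where they do the work, as an engineer would, in place of code of your own. Each camera call takes 0.05 s, during which the arm holds its last target.

## Task

Lever the cover of the shallow grey case right open with the blade of the blue-handled spatula (keep the fingers off the cover), then lay the spatula back down on the bench. Pick up the angle gauge by its black handle, first stand it upright with the middle of its foot on the uneven brass stud in the case, then rock it there, sideways in the plane of its dial, until its swinging black pointer settles on the orange index. End the program while still holding it like that, its foot resting on the stud without leaning hard on it, and leave the flask, bottle and vial where they are.

Things in the scene. Friction and masses are not known exactly. Their poses are not given: they have to be found in the camera images.
- case: shallow grey plastic case fixed to the bench, 120 (x) x 110 (y) mm, walls 34 mm high and 5 mm thick, except its front wall on its -y side (blue), 24 mm high. Origin: centre of the underside; +y points to the hinge side. It stands with its hinge side roughly towards the robot's left (yaw within 0.3)
- cover (a joint): hinge of the white case cover: 0 shut, 1.57 upright, 2.5 at its stop, fully open. The cover is a plate 120 mm wide, 118 mm from hinge to free edge, 5 mm thick, 80 g; its underside lies 34 mm above the bench when shut, so that a 10 mm high gap is left over the low front wall, below its blue free edge, which overhangs that wall by 8 mm. Light hinge: from below about 1.5 it falls shut, past upright it falls open by itself
- cover_hinge (a point): middle of the cover's hinge line, at the cover's underside (34 mm above the bench, above the case's +y outer face); the hinge line runs along the case's x
- cover_edge (a point): middle of the cover's free edge, at the underside; 118 mm from the hinge
- spatula: spatula lying flat on the bench, 60 g: blue handle 90 long x 12 wide x 18 mm high, steel blade beyond its +x end, 20 mm wide and 3 mm thick, flush with the handle's underside. Origin: under the middle of the handle; +x points to the blade tip
- spatula_grip (a point): middle of the spatula's handle, 9 mm above its underside
- spatula_tip (a point): end of the spatula's blade, at its underside, 120 mm along +x from the origin
- gauge: pendulum angle gauge, about 0.28 kg (up to a quarter more or less), standing on the bench: flat steel foot 40 (x) x 70 (y) x 12 mm (z), above it a round dial of 58 mm radius centred 86 mm above the underside and facing +x (roughly away from the robot), and on top a black handle 16 (x) x 26 (y) mm from 144 to 192 mm above the underside. Origin: centre of the foot's underside; +z up through the handle
- gauge_foot (a point): centre of the underside of the gauge's foot
- gauge_grip (a point): middle of the gauge's handle, 170 mm above the underside of the foot; grip it across its 26 mm width (along the gauge's y)
- pointer (a joint): angle of the black free-hanging pointer on the dial, which always hangs plumb (swings out in about 1.5 s after a motion): 0 with the gauge upright, grows as the handle leans towards the gauge's -y, and equals that lean
- index (a joint): angle of the stiff orange index on the dial, on the same scale as the pointer (0.17 to 0.40, that is towards the gauge's -y side); it stays as set
- pointer_tip (a point): point on the pointer, 50 mm from the dial's centre
- index_mark (a point): point on the orange index, 50 mm from the dial's centre; coincides with the pointer tip when the angles are equal
- stud: brass stud fixed in the middle of the case floor, 34 mm across, its top a dome of 12 mm radius with lower lumps beside it, on which the foot rocks freely up to 0.45 rad
- stud_top (a point): highest point of the stud, 27 mm above the bench, in the middle of the case
- flask: bystander: green glass flask, 72 mm across, 130 mm high; origin centre of underside
- reagent: bystander: white plastic bottle with blue cap, 60 mm across, 120 mm high; origin centre of underside
- vial: bystander: small amber jar, 36 mm across, 45 mm high; origin centre of underside
Not all that is in view belongs to the job. Of the things that look like the spatula, the larger one is meant. Several things look just like the case: the one meant starts farthest to the robot's right.

How it is judged:
By the outcome, as a careful person would: the job done as asked, in the order asked, and still so for the second after the job is handed in, while the arm keeps its last pose, push and grip.
It also fails if it takes over 58 s, if anything falls off the work surface, if the arm or the gripper's body presses on something with over 40 N, if the wrist force passes 120 N, or if a joint passes its speed limit or range.

## Working session

There is one attempt and no reset: what is moved stays moved. The work goes in short steps, Python scripts to look and compute and a tool call to move; the robot and the scene stay as the last step left them, time stands still between calls to the robot, and variables do not carry over. Pictures are saved under pics/ and viewed, and the job is handed in when it is done.

Besides the shell and the picture viewer there is one more tool, called after "Request:" as name(argument=value, ...), one argument or row to a line, values as JSON. jog_arm: Moves the arm, as the interface text tells. Its arguments: {"type":"object","properties":{"series":{"type":"array","items":{"type":"array","items":{"type":"array","items":{"type":"number"}}}},"newtons":{"type":"number"}},"required":["series"]}

```bash
ls; mkdir -p pics; python3 - <<'E'
from rig import r
import cv2,numpy as np
print(r.sense()); print(r.grasp_offset)
for n in("scene","top"):
    c=r.calibration(n); print(n,c)
    im=r.grab_frame(n); cv2.imwrite(f"pics/{n}0.png",cv2.cvtColor(im,cv2.COLOR_RGB2BGR))
E
```

```text
pics
{'clock': 0.0, 'qpos': array([ 1.11059005e+00,  3.53647893e-01,  1.63411818e+00,  8.99941160e-06,
        1.15520906e+00, -2.39102206e-03]), 'qvel': array([-8.81022740e-05, -2.04478064e-04, -5.07301728e-04,  1.61888880e-03,
       -4.01286185e-04, -7.68395254e-04]), 'joint_efforts': array([ 3.74113326e-03, -6.05223584e+01, -3.42071486e+01,  2.61128998e-04,
        9.12789517e-03,  9.52073833e-06]), 'eef_pos': array([276.02717426, 560.22051655, 230.5686724 ]), 'tcp_rot': array([-3.14021020e+00, -1.15338523e-05,  2.68377376e+00]), 'contact_force': array([-0.21897887,  0.57519069,  0.07027988]), 'wrist_torque': array([ 0.06298363, -0.00242059,  0.07191291]), 'opening': 1.0012664920794343}
18.700000000000003
scene {'mtx': array([[417.96578271,   0.        , 326.63514707],
       [  0.        , 417.96578271, 200.4550798 ],
       [  0.        ,   0.        ,   1.        ]]), 'dist': array([0.0037931, 0.       , 0.       , 0.       , 0.       ]), 'origin': array([1297.04419148, -580.47358803,  795.03367255]), 'attitude': array([-2.19252215, -0.02279786,  0.93458097])}
top {'mtx': array([[454.29984915,   0.        , 316.54136817],
       [  0.        , 454.29984915, 199.2095714 ],
       [  0.        ,   0.        ,   1.        ]]), 'dist': array([0.02021324, 0.        , 0.        , 0.        , 0.        ]), 'origin': array([ 357.0484534 ,    2.70707233, 1420.71570289]), 'attitude': array([-2.99273822, -0.01454343, -1.58638811])}
```

View pics/scene0.png

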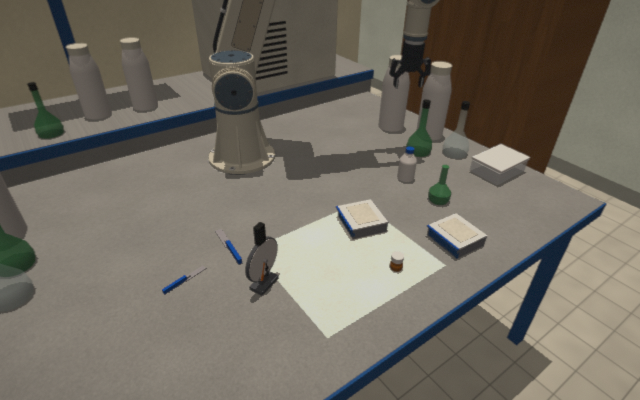

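View pics/top0.png

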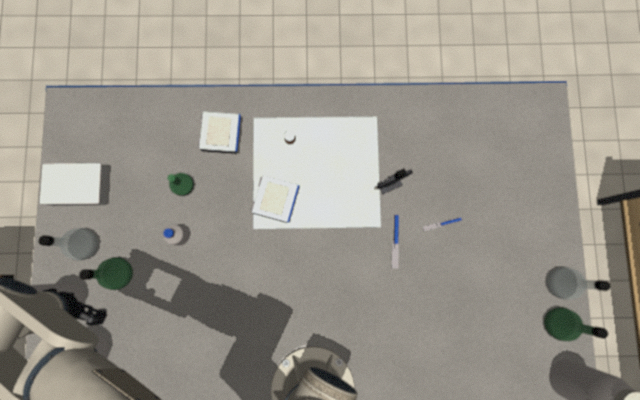

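The top view shows x upward and y to the left.
- **Case-like:** (276,199), (220,132) and the white box (70,184). The rightmost for the robot is (276,199).
- **Spatula-like:** (396,240) is larger and (443,224) is smaller. I choose (396,240).
- **Gauge:** (394,180), the only one.

Next I'll check with close crops.

```bash
cat > h.py <<'E'
import cv2,numpy as np
from rig import r
from scipy.spatial.transform import Rotation as R
def cam(n):
    c=r.calibration(n); return c['mtx'],c['dist'],np.array(c['origin']),R.from_euler('xyz',c['attitude']).as_matrix()
def proj(n,P):
    K,d,o,A=cam(n); P=np.atleast_2d(np.asarray(P,float))
    p,_=cv2.projectPoints((P-o)@A,np.zeros(3),np.zeros(3),K,d); return p[:,0]
def ray(n,uv):
    K,d,o,A=cam(n); u=cv2.undistortPoints(np.array([[uv]],float),K,d)[0,0]
    return o,A@np.array([u[0],u[1],1])
def atz(n,uv,z):
    o,v=ray(n,uv); return o+v*(z-o[2])/v[2]
def tri(us,ut):
    o1,v1=ray('scene',us);o2,v2=ray('top',ut)
    A=np.stack([v1,-v2],1); s=np.linalg.lstsq(A,o2-o1,rcond=None)[0]
    a=o1+v1*s[0];b=o2+v2*s[1]; return (a+b)/2,np.linalg.norm(a-b)
def shot(n,f):
    im=cv2.cvtColor(r.grab_frame(n),cv2.COLOR_RGB2BGR); cv2.imwrite(f,im); return im
def crop(im,x0,y0,x1,y1,k,f,pts=[]):
    c=cv2.resize(im[y0:y1,x0:x1],None,fx=k,fy=k,interpolation=cv2.INTER_CUBIC)
    for p in pts:
        cv2.circle(c,(int((p[0]-x0+.5)*k),int((p[1]-y0+.5)*k)),2,(255,0,255),-1)
    cv2.imwrite(f,c)
E
python3 - <<'E'
from h import *
t=cv2.imread('pics/top0.png');s=cv2.imread('pics/scene0.png')
crop(t,240,160,480,280,3,'pics/t0c.png')
crop(s,150,190,290,300,5,'pics/s0c.png')
print(R.from_euler('xyz',r.calibration('top')['attitude']).as_matrix())
for n in('scene','top'): print(n,proj(n,[[0,0,0],[500,0,0]]))
E
```

```text
[[-0.01558951 -0.98885504  0.14806307]
 [-0.99977271  0.01326221 -0.0166926 ]
 [ 0.01454291 -0.14828965 -0.98883704]]
scene [[241.8866113  156.19395505]
 [318.44128888 224.1546324 ]]
top [[312.36399228 389.28883494]
 [310.11123303 221.28213634]]
```

View pics/t0c.png

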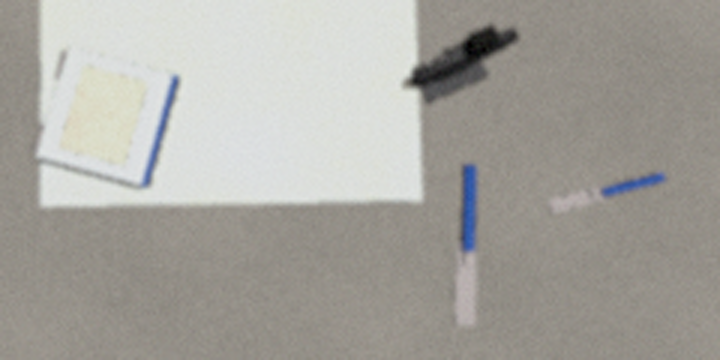

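View pics/s0c.png

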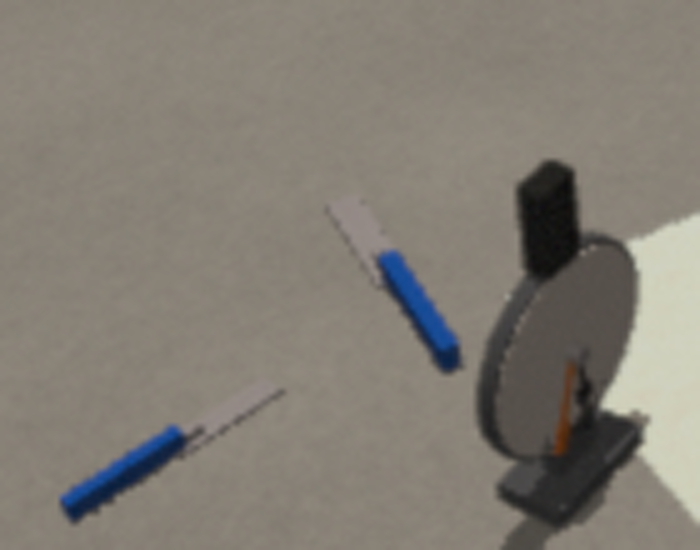

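```bash
cat > fit.py <<'E'
from h import *
from scipy.optimize import least_squares
def pts(o,yaw,L):
    L=np.asarray(L,float); c,s=np.cos(yaw),np.sin(yaw)
    return np.stack([o[0]+c*L[:,0]-s*L[:,1],o[1]+s*L[:,0]+c*L[:,1],L[:,2]],1)
def fit(L,obs,x0):
    # obs: list (cam, idx, uv)
    def f(x):
        P=pts(x[:2],x[2],L); return np.concatenate([proj(c,P[i])[0]-uv for c,i,uv in obs])
    s=least_squares(f,x0); return s.x,f(s.x).reshape(-1,2)
T=lambda x,y:np.array([(x+.5)/3-.5+240,(y+.5)/3-.5+160])
S=lambda x,y:np.array([(x+.5)/5-.5+150,(y+.5)/5-.5+190])
E
python3 - <<'E'
from fit import *
L=[[-45,0,18],[45,0,18],[120,0,1.5],[-45,6,18],[-45,-6,18],[45,6,18],[45,-6,18],[120,10,3],[120,-10,3]]
x,e=fit(L,[('top',0,T(470,165)),('top',2,T(466,325)),('top',1,T(468,249)),('scene',7,S(326,206)),('scene',8,S(356,196)),('scene',3,S(440,352))],[500,-250,3.1])
print(x,e.round(1).tolist())
# case: cover top corners
L=[[-60,-63,39],[60,-63,39],[60,55,39],[-60,55,39]]
x,e=fit(L,[('top',0,T(148,186)),('top',1,T(178,77)),('top',2,T(68,49)),('top',3,T(38,157))],[550,120,.2])
print(x,e.round(1).tolist())
L=[[-20,-35,0],[20,-35,0],[20,35,0],[-20,35,0],[-8,-13,192],[8,-13,192],[8,13,192],[-8,13,192],[20,-35,12],[20,35,12]]
x,e=fit(L,[('scene',8,S(500,487)),],[620,-250,.4])
print(x,e.round(1).tolist())
s=cv2.imread('pics/scene0.png');crop(s,230,210,290,300,8,'pics/s0g.png')
crop(s,330,190,400,245,8,'pics/s0k.png')
t=cv2.imread('pics/top0.png');crop(t,370,160,420,200,12,'pics/t0g.png')
crop(t,245,170,305,228,10,'pics/t0k.png')
E
```

```text
[ 472.62306514 -266.57909684    3.08323867] [[0.2, -0.8], [-0.4, -0.5], [0.4, 0.2], [-0.5, -0.4], [-0.0, -0.7], [0.1, -0.5]]
[ 5.68524456e+02  1.08702985e+02 -2.69266324e-01] [[0.2, 0.6], [0.3, -0.5], [0.1, -0.7], [-0.5, 0.6]]
[ 5.85605284e+02 -2.66991854e+02  3.45678954e-01] [[-0.0, 0.0]]
```

View pics/s0g.png

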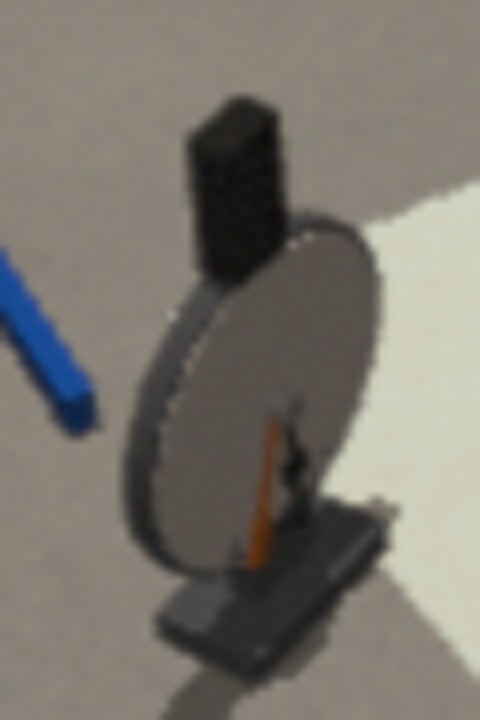

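View pics/t0g.png

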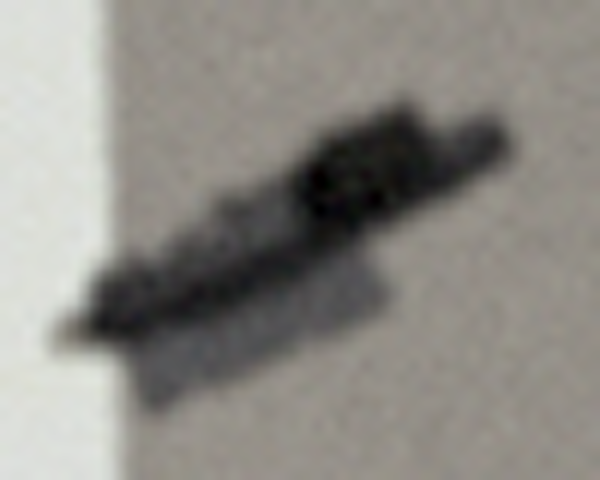

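View pics/t0k.png

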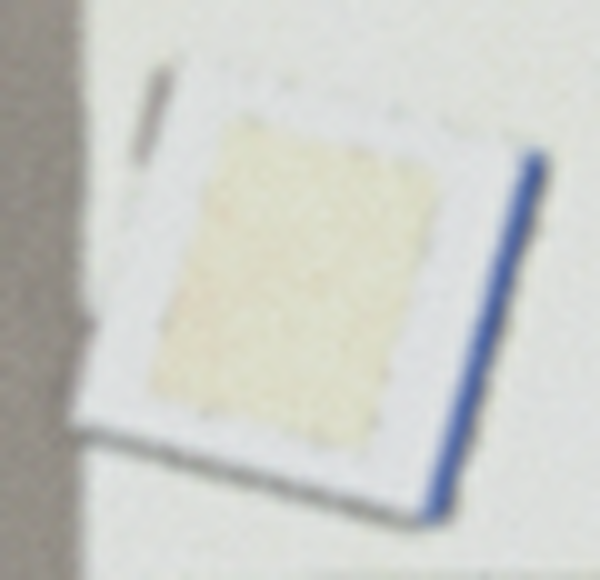

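View pics/s0k.png

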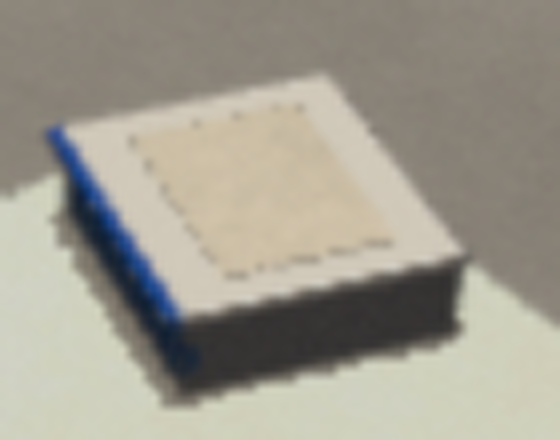

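```bash
cat > m.py <<'E'
from fit import *
def C(x,y,k,x0,y0): return np.array([(x+.5)/k-.5+x0,(y+.5)/k-.5+y0])
a=lambda x,y:C(x,y,8,330,190)
b=lambda x,y:C(x,y,10,245,170)
L=[[-60,-63,39],[60,-63,39],[60,55,39],[-60,55,39],[60,-55,0],[60,55,0]]
x,e=fit(L,[('top',0,b(437,522)),('top',1,b(546,150)),('top',2,b(185,52)),('top',3,b(72,428)),
 ('scene',0,a(47,130)),('scene',1,a(180,320)),('scene',2,a(467,257)),('scene',3,a(325,73)),('scene',4,a(180,390)),('scene',5,a(460,332))],[568,108,-.27])
print('case',x,e.round(1).tolist())
a=lambda x,y:C(x,y,8,230,210)
b=lambda x,y:C(x,y,12,370,160)
G=[[-20,-35,12],[20,-35,12],[20,35,12],[-20,35,12],[-8,-13,192],[8,-13,192],[8,13,192],[-8,13,192],[20,-35,0]]
x,e=fit(G,[('scene',0,a(155,618)),('scene',1,a(252,660)),('scene',2,a(395,512)),('scene',4,a(188,138)),('scene',6,a(280,115)),('scene',7,a(240,96)),('scene',8,a(252,682)),
 ('top',3,b(153,410)),('top',0,b(392,298)),('top',5,b(408,95)),('top',4,b(437,170))],[620,-250,.4])
print('gauge',x,e.round(1).tolist())
# overlay
def wf(n,im,P): return proj(n,P)
import sys
s=cv2.imread('pics/scene0.png');t=cv2.imread('pics/top0.png')
th=np.linspace(0,2*np.pi,40)
D=np.stack([0*th,58*np.sin(th),86+58*np.cos(th)],1)
P=pts(x[:2],x[2],np.vstack([G,D]))
crop(s,230,210,290,300,6,'pics/o1.png',proj('scene',P));crop(t,370,160,420,200,10,'pics/o2.png',proj('top',P))
i1=cv2.imread('pics/o1.png');i2=cv2.imread('pics/o2.png');h=max(i1.shape[0],i2.shape[0])
i2=cv2.copyMakeBorder(i2[:, :430],0,h-i2.shape[0],0,0,0) if i2.shape[0]<h else i2
cv2.imwrite('pics/o.png',np.hstack([i1,i2]))
E
python3 m.py
```

```text
case [ 5.70481675e+02  1.10048082e+02 -2.76756828e-01] [[0.3, 0.0], [-0.2, -0.2], [-0.9, -0.2], [-0.5, -0.6], [-0.2, -0.1], [-1.3, -0.1], [-0.0, -0.7], [0.0, -0.2], [0.5, 0.9], [-0.6, 0.2]]
gauge [ 6.15617688e+02 -2.52741137e+02  3.96268797e-01] [[-0.3, -1.3], [0.4, -0.0], [-0.5, 0.9], [-0.8, -0.5], [0.4, -1.3], [-0.1, -1.2], [0.7, 0.5], [-0.0, -0.3], [0.1, 0.3], [0.4, -0.5], [0.5, -1.5]]
```

View pics/o.png

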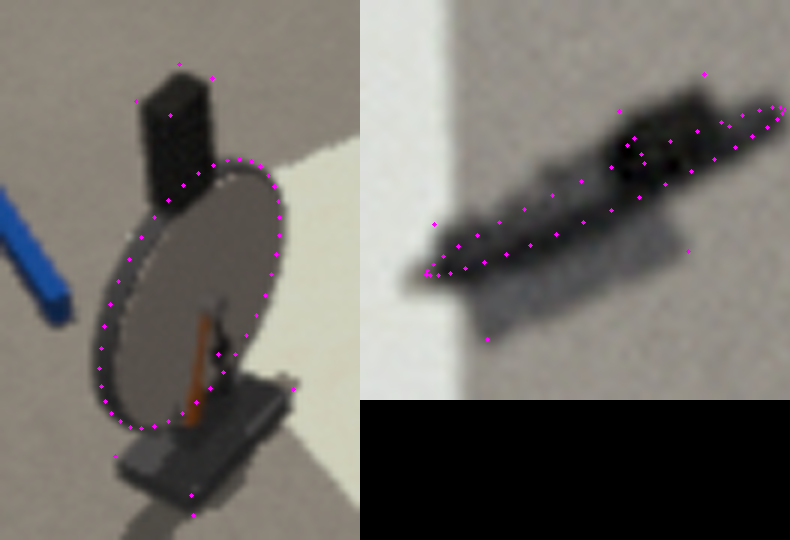

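```bash
cat > go.py <<'E'
from h import *
import sys
def plan(p,yaw,roll=np.pi,open_=8.5,step=60,deg=10,lean=None):
    s=r.sense(); Rc=R.from_euler('xyz',s['tcp_rot']); pc=s['eef_pos']
    Rt=R.from_euler('xyz',[roll,0,yaw]) if lean is None else R.from_euler('xyz',[lean,0,yaw])*R.from_euler('x',np.pi)
    d=Rc.inv().apply(np.array(p)-pc)/10; w=np.degrees((Rc.inv()*Rt).as_rotvec())
    n=int(max(np.ceil(np.linalg.norm(d)*10/step),np.ceil(np.linalg.norm(w)/deg),1))
    print('t',s['clock'].round(2) if hasattr(s['clock'],'round') else s['clock'],'pos',pc.round(1),'rpy',s['tcp_rot'].round(3),'F',s['contact_force'].round(1),'M',s['wrist_torque'].round(2),'op',round(s['opening']*85,1),'q',s['qpos'].round(2))
    print('rows',n,'full',d.round(2),w.round(1))
    for k in range(1,n+1)[:5] if n>1 else [1]: print([*(d*k/n).round(2).tolist(),*(w*k/n).round(1).tolist(),open_])
if __name__=='__main__':
    a=sys.argv
    plan([float(x) for x in a[1:4]],float(a[4]),open_=float(a[5]) if len(a)>5 else 8.5,lean=float(a[6]) if len(a)>6 else None)
E
python3 go.py 472.6 -266.6 150 3.083
```

```text
t 0.1 pos [276.  560.3 230.6] rpy [-3.14  -0.     2.684] F [ 0.4 -0.5 -0.8] M [-0.03 -0.04 -0.04] op 85.0 q [ 1.11  0.35  1.63 -0.    1.16 -0.  ]
rows 15 full [-54.18 -65.47   8.14] [ -0.1  -0.  -22.9]
[-3.61, -4.36, 0.54, -0.0, -0.0, -1.5, 8.5]
[-7.22, -8.73, 1.09, -0.0, -0.0, -3.0, 8.5]
[-10.84, -13.09, 1.63, -0.0, -0.0, -4.6, 8.5]
[-14.45, -17.46, 2.17, -0.0, -0.0, -6.1, 8.5]
[-18.06, -21.82, 2.71, -0.0, -0.0, -7.6, 8.5]
```

Request:
jog_arm(
  series=[
    [[-3.6,-4.4,0,0,0,-1.5,8.5],[-7.2,-8.7,0,0,0,-3,8.5],[-10.8,-13.1,0,0,0,-4.5,8.5],[-14.4,-17.5,0,0,0,-6,8.5],[-18,-21.8,0,0,0,-7.5,8.5]],
  ],
)

```text
clock: 0.72
eef_pos: [341.3, 283.7, 231.1]
tcp_rot: [-3.141, 0.0, 2.816]
contact_force: [1.3, -0.1, 0.7]
opening: 0.996
```

```bash
python3 go.py 472.6 -266.6 150 3.083
```

```text
t 0.725 pos [341.3 283.7 231.1] rpy [-3.141  0.     2.816] F [ 1.3 -0.1  0.7] M [ 0.01 -0.02 -0.05] op 84.6 q [ 0.69  0.07  2.   -0.    1.07 -0.55]
rows 10 full [-30.04 -47.94   8.12] [ -0.    0.  -15.3]
[-3.0, -4.79, 0.81, -0.0, 0.0, -1.5, 8.5]
[-6.01, -9.59, 1.62, -0.0, 0.0, -3.1, 8.5]
[-9.01, -14.38, 2.44, -0.0, 0.0, -4.6, 8.5]
[-12.02, -19.18, 3.25, -0.0, 0.0, -6.1, 8.5]
[-15.02, -23.97, 4.06, -0.0, 0.0, -7.6, 8.5]
```

Request:
jog_arm(
  series=[
    [[-3,-4.8,0.8,0,0,-1.5,8.5],[-6,-9.6,1.6,0,0,-3,8.5],[-9,-14.4,2.4,0,0,-4.5,8.5],[-12,-19.2,3.2,0,0,-6,8.5],[-15,-24,4,0,0,-7.5,8.5]],
  ],
)

```text
clock: 1.35
eef_pos: [406.4, 8.3, 191.2]
tcp_rot: [3.141, 0.001, 2.947]
contact_force: [0.8, 0.8, -0.0]
opening: 0.994
```

```bash
python3 go.py 472.6 -266.6 110 3.083
```

```text
t 1.35 pos [406.4   8.3 191.2] rpy [3.141e+00 1.000e-03 2.947e+00] F [ 0.8  0.8 -0. ] M [ 0.07 -0.06 -0.03] op 84.5 q [ 0.02  0.06  2.12  0.    0.97 -1.36]
rows 5 full [-11.81 -25.69   8.12] [ 0.   0.  -7.8]
[-2.36, -5.14, 1.62, 0.0, 0.0, -1.6, 8.5]
[-4.73, -10.27, 3.25, 0.0, 0.0, -3.1, 8.5]
[-7.09, -15.41, 4.87, 0.0, 0.0, -4.7, 8.5]
[-9.45, -20.55, 6.49, 0.0, 0.0, -6.3, 8.5]
[-11.81, -25.69, 8.12, 0.0, 0.0, -7.8, 8.5]
```

Request:
jog_arm(
  series=[
    [[-2.4,-5.1,1.6,0,0,-1.6,8.5],[-4.7,-10.3,3.2,0,0,-3.1,8.5],[-7.1,-15.4,4.9,0,0,-4.7,8.5],[-9.4,-20.5,6.5,0,0,-6.3,7],[-11.8,-25.7,8.1,0,0,-7.8,6]],
  ],
)

```text
clock: 1.98
eef_pos: [472.0, -266.8, 109.5]
tcp_rot: [3.141, -0.0, 3.082]
contact_force: [1.7, -0.2, 0.1]
opening: 0.703
```

```bash
python3 - <<'E'
from h import *
t=shot('top','pics/t1.png');s=shot('scene','pics/s1.png')
p=r.sense()['eef_pos']
crop(t,360,190,450,280,6,'pics/t1c.png',proj('top',[p,[472.6,-266.6,18]]))
E
python3 go.py 472.6 -266.6 2 3.083 4
```

```text
t 2.075 pos [ 472.6 -269.4  108.7] rpy [-3.141 -0.     3.079] F [-0.3  0.7  0. ] M [ 0.01 -0.   -0.01] op 60.1 q [-0.52  0.38  1.91 -0.    0.85 -2.03]
rows 2 full [ 0.02  0.29 10.67] [-0.1 -0.  -0.2]
[0.01, 0.15, 5.33, -0.0, -0.0, -0.1, 4.0]
[0.02, 0.29, 10.67, -0.1, -0.0, -0.2, 4.0]
```

View pics/t1c.png

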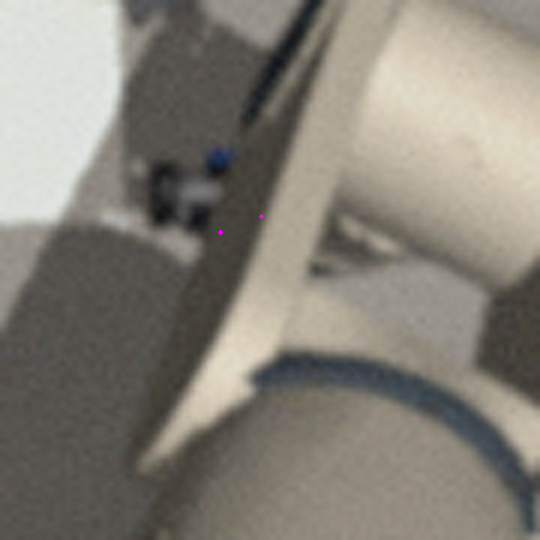

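```bash
python3 - <<'E'
from h import *
s=cv2.imread('pics/s1.png');p=r.sense()['eef_pos']
crop(s,150,150,290,290,5,'pics/s1c.png',proj('scene',[p,[472.6,-266.6,18]]))
E
```

```text
(no output)
```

View pics/s1c.png

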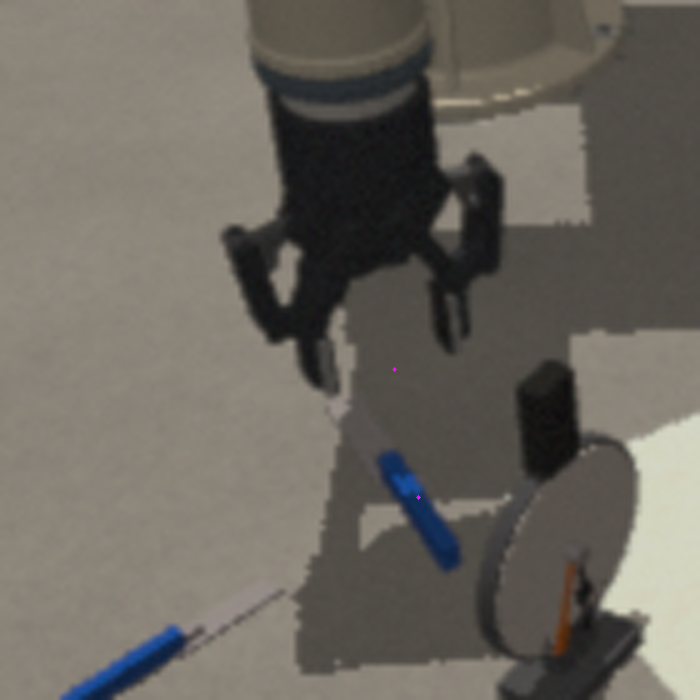

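Request:
jog_arm(
  series=[
    [[0,0.2,4,0,0,0,5],[0,0.2,7.5,0,0,0,4],[0,0.2,10,0,0,0,4],[0,0.2,10.6,0,0,0,4],[0,0.2,10.6,0,0,0,3.5]],
  ],
  newtons=70,
)

```text
clock: 2.7
eef_pos: [472.1, -262.7, 4.5]
tcp_rot: [3.141, -0.0, 3.082]
contact_force: [0.2, -0.4, 0.0]
opening: 0.414
```

Request:
jog_arm(
  series=[
    [[0,0,0,0,0,0,0],[0,0,0,0,0,0,0],[0,0,0,0,0,0,0],[0,0,0,0,0,0,0]],
  ],
)

```text
clock: 3.2
eef_pos: [473.0, -263.4, 5.7]
tcp_rot: [-3.141, 0.002, 3.082]
contact_force: [0.2, 0.3, 7.0]
opening: 0.113
```

```bash
python3 go.py 472.6 -266.6 30 3.083 0
```

```text
t 3.2 pos [ 473.  -263.4    5.7] rpy [-3.141e+00  2.000e-03  3.082e+00] F [0.2 0.3 7. ] M [0.09 0.17 0.03] op 9.6 q [-0.51  0.54  1.96 -0.    0.64 -2.02]
rows 1 full [ 0.02 -0.32 -2.43] [-0.1  0.1 -0.1]
[0.02, -0.32, -2.43, -0.1, 0.1, -0.1, 0.0]
```

```bash
python3 - <<'E'
from h import *
s=shot('scene','pics/s2.png');p=r.sense()
print(p['eef_pos'],p['contact_force'],p['opening']*85)
crop(s,170,180,270,290,7,'pics/s2c.png',proj('scene',[p['eef_pos']]))
E
```

```text
[ 472.98265283 -263.43696801    5.64613158] [-0.70161505  0.13881433  6.59423679] 9.91604602110172
```

View pics/s2c.png

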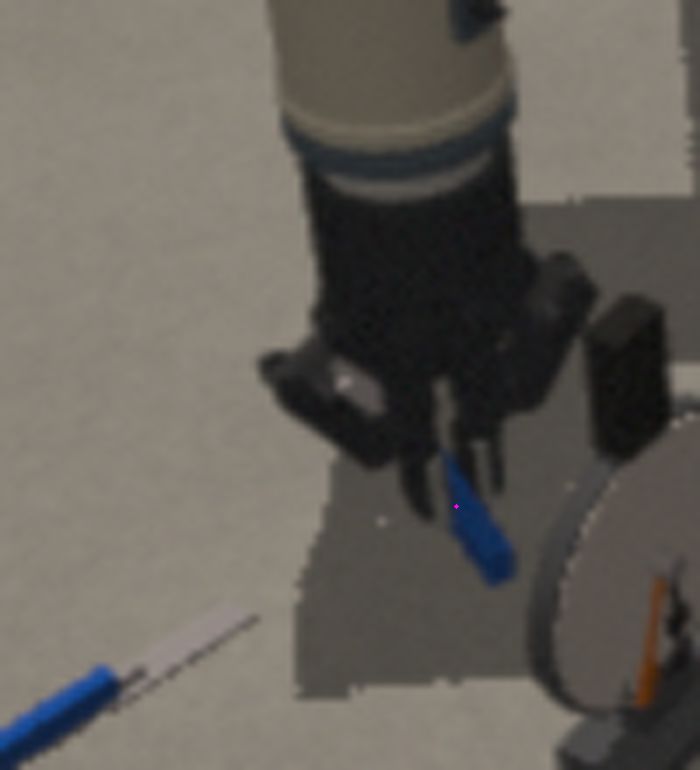

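```bash
python3 - <<'E'
from go import *
plan([513.7,-90,90],1.294,open_=0)
E
```

```text
t 3.25 pos [ 473.  -263.4    5.6] rpy [-3.141e+00  2.000e-03  3.082e+00] F [-0.7  0.1  6.6] M [0.16 0.14 0.12] op 9.9 q [-0.51  0.54  1.96 -0.    0.64 -2.02]
rows 11 full [-3.05 17.55 -8.45] [1.000e-01 1.000e-01 1.024e+02]
[-0.28, 1.6, -0.77, 0.0, 0.0, 9.3, 0]
[-0.55, 3.19, -1.54, 0.0, 0.0, 18.6, 0]
[-0.83, 4.79, -2.3, 0.0, 0.0, 27.9, 0]
[-1.11, 6.38, -3.07, 0.0, 0.0, 37.3, 0]
[-1.38, 7.98, -3.84, 0.0, 0.1, 46.6, 0]
```

Lift first, then turn.

Request:
jog_arm(
  series=[
    [[0,0,-3,0,0,0,0],[0,1,-6,0,0,5,0],[-0.5,3,-8,0,0,15,0],[-1,5,-8.5,0,0,25,0],[-1.4,7,-8.5,0,0,35,0]],
  ],
)

```text
clock: 3.88
eef_pos: [491.2, -193.6, 90.8]
tcp_rot: [3.141, 0.002, 2.465]
contact_force: [0.5, 0.1, -1.0]
opening: 0.116
```

```bash
python3 go.py 513.7 -90 90 1.294 0
```

```text
t 3.875 pos [ 491.2 -193.6   90.8] rpy [3.141e+00 2.000e-03 2.465e+00] F [ 0.5  0.1 -1. ] M [-0.02  0.03  0.02] op 9.8 q [-0.38  0.39  1.96  0.    0.8  -1.27]
rows 7 full [4.73 9.49 0.07] [ 0.1  0.1 67.1]
[0.68, 1.36, 0.01, 0.0, 0.0, 9.6, 0.0]
[1.35, 2.71, 0.02, 0.0, 0.0, 19.2, 0.0]
[2.03, 4.07, 0.03, 0.1, 0.0, 28.8, 0.0]
[2.7, 5.42, 0.04, 0.1, 0.1, 38.3, 0.0]
[3.38, 6.78, 0.05, 0.1, 0.1, 47.9, 0.0]
```

Request:
jog_arm(
  series=[
    [[0.7,1.4,0,0,0,9.6,0],[1.4,2.7,0,0,0,19.2,0],[2,4.1,0,0,0,28.8,0],[2.7,5.4,0,0,0,38.3,0],[3.4,6.8,0,0,0,48,0]],
  ],
)

```text
clock: 4.5
eef_pos: [506.2, -119.1, 90.0]
tcp_rot: [3.141, 0.0, 1.627]
contact_force: [-0.1, -0.7, 0.1]
opening: 0.117
```

```bash
python3 go.py 513.7 -90 50 1.294 0
```

```text
t 4.5 pos [ 506.2 -119.1   90. ] rpy [3.141 0.    1.627] F [-0.1 -0.7  0.1] M [-0.05 -0.    0.01] op 9.9 q [-0.23  0.38  1.97  0.    0.79 -0.29]
rows 2 full [2.87 0.91 4.  ] [ 0.1  0.  19.1]
[1.43, 0.45, 2.0, 0.0, 0.0, 9.6, 0.0]
[2.87, 0.91, 4.0, 0.1, 0.0, 19.1, 0.0]
```

Request:
jog_arm(
  series=[
    [[1.4,0.5,2,0,0,9.5,0],[2.9,0.9,4,0,0,19,0],[2.9,0.9,4,0,0,19,0],[2.9,0.9,4,0,0,19,0]],
  ],
)

```text
clock: 5.0
eef_pos: [513.5, -90.4, 50.1]
tcp_rot: [3.141, 0.0, 1.306]
contact_force: [0.2, -0.4, -0.9]
opening: 0.119
```

```bash
python3 - <<'E'
from go import *
t=shot('top','pics/t3.png');s=shot('scene','pics/s3.png');q=r.sense();p=q['eef_pos']
c,sn=np.cos(1.294),np.sin(1.294)
u=np.array([c,sn,0]);v=np.array([-sn,c,0]);b=p-[0,0,5.6]
P=[b+120*u+10*v,b+120*u-10*v,b-45*u+[0,0,18],b+45*u+[0,0,18]]
from fit import pts
K=pts([570.5,110],-.277,[[-60,-63,39],[60,-63,39],[0,-63,34],[0,-55,24],[60,-55,24],[-60,-55,24]])
crop(s,260,160,400,270,5,'pics/s3c.png',list(proj('scene',P))+list(proj('scene',K)))
crop(t,240,170,370,260,5,'pics/t3c.png',list(proj('top',P))+list(proj('top',K)))
plan([513.7,-90,33],1.294,open_=0)
E
```

```text
t 5.1 pos [513.7 -90.7  50.2] rpy [ 3.14  -0.     1.304] F [ 0.4  0.2 -1.3] M [ 0.03 -0.01 -0.02] op 10.0 q [-0.18  0.44  1.99 -0.    0.71  0.09]
rows 1 full [ 0.07 -0.02  1.72] [ 0.1 -0.   0.5]
[0.07, -0.02, 1.72, 0.1, -0.0, 0.5, 0]
```

View pics/s3c.png

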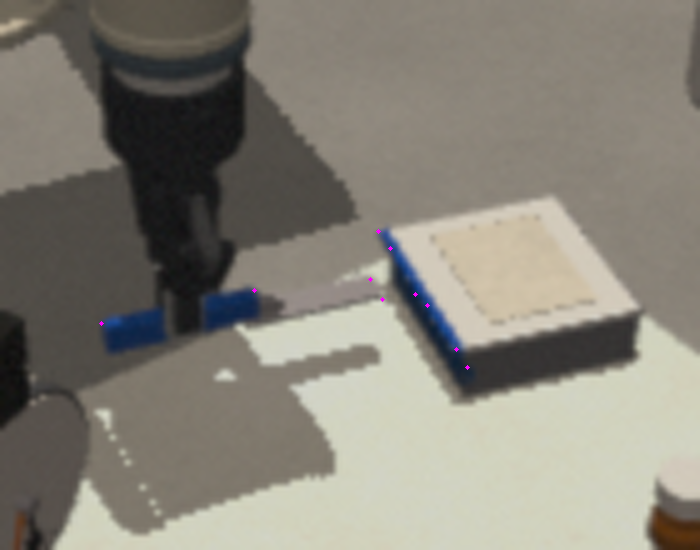

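View pics/t3c.png

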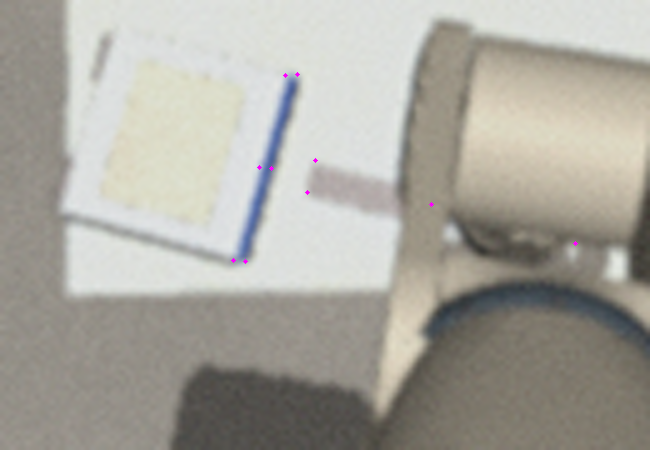

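Request:
jog_arm(
  series=[
    [[0,0,1.2,0,0,0.5,0],[0,0,1.7,0,0,0.5,0],[0,0,1.7,0,0,0.5,0],[0,0,1.7,0,0,0.5,0]],
  ],
)

```text
clock: 5.6
eef_pos: [513.1, -90.1, 32.2]
tcp_rot: [-3.141, 0.0, 1.293]
contact_force: [-0.3, -0.5, -0.3]
opening: 0.115
```

```bash
python3 - <<'E'
from go import *
s=shot('scene','pics/s4.png');q=r.sense();p=q['eef_pos']
crop(s,280,180,380,260,7,'pics/s4c.png')
c=np.array([570.5,110]);y=np.array([.273,.962])
print(p,'case y of tcp',(p[:2]-c)@y,'x',(p[:2]-c)@np.array([.962,-.273]))
plan([*(c-150*y),33],1.294,open_=0)
E
```

```text
[513.2145052  -90.07444092  32.31907553] case y of tcp -208.1105522496645 x -0.48832363024457465
t 5.65 pos [513.2 -90.1  32.3] rpy [ 3.142 -0.     1.293] F [ 0.6 -0.7 -0.8] M [ 0.03 -0.05 -0.04] op 9.9 q [-0.18  0.48  2.    0.    0.67  0.1 ]
rows 1 full [ 5.81  0.04 -0.07] [ 0.  -0.  -0.1]
[5.81, 0.04, -0.07, 0.0, -0.0, -0.1, 0]
```

View pics/s4c.png

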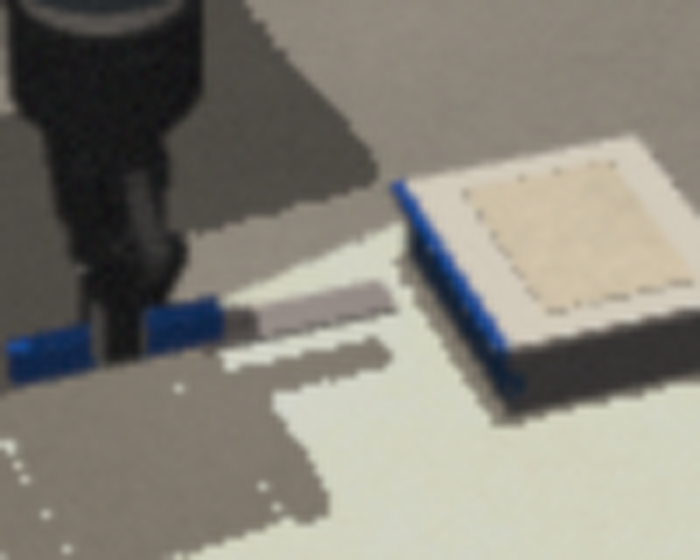

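Request:
jog_arm(
  series=[
    [[1,0,-0.05,0,0,0,0],[2,0,-0.05,0,0,0,0],[3,0,-0.05,0,0,0,0],[4,0,-0.05,0,0,0,0]],
  ],
)

```text
clock: 6.15
eef_pos: [524.4, -50.6, 32.8]
tcp_rot: [3.141, -0.0, 1.293]
contact_force: [-0.0, 0.4, -1.5]
opening: 0.123
```

```bash
python3 - <<'E'
from go import *
s=shot('scene','pics/s5.png')
crop(s,280,180,380,260,7,'pics/s5c.png')
c=np.array([570.5,110]);y=np.array([.273,.962])
plan([*(c-150*y),33],1.294,open_=0)
E
```

```text
t 6.2 pos [524.7 -49.9  32.8] rpy [ 3.141 -0.     1.293] F [ 1.2  1.2 -0.8] M [ 0.04  0.01 -0.  ] op 10.0 q [-0.1   0.48  1.98  0.    0.68  0.18]
rows 1 full [ 1.63  0.04 -0.02] [ 0. -0. -0.]
[1.63, 0.04, -0.02, 0.0, -0.0, -0.0, 0]
```

View pics/s5c.png

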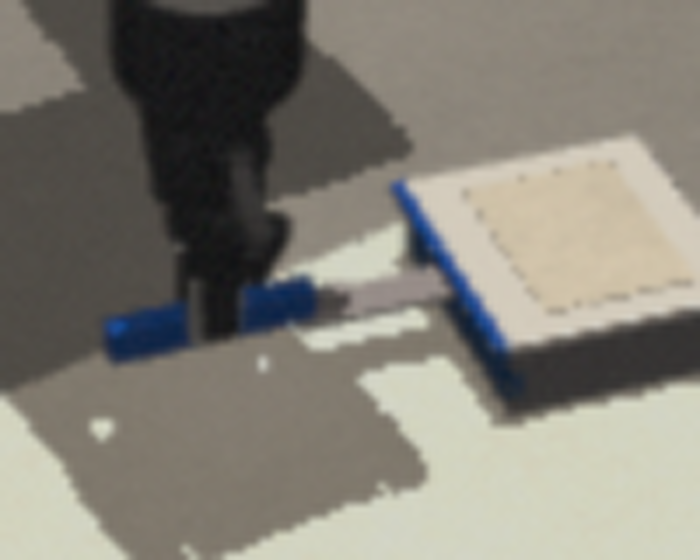

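Request:
jog_arm(
  series=[
    [[1,0,0,0,0,0,0],[1.7,0,0,0,0,0,0],[1.75,0,-1.2,0,0,0,0],[1.9,0,-2.1,0,0,0,0],[2.1,0,-2.9,0,0,0,0]],
  ],
)

```text
clock: 6.82
eef_pos: [530.0, -31.5, 62.8]
tcp_rot: [3.141, -0.0, 1.292]
contact_force: [0.0, 0.3, -1.7]
opening: 0.118
```

```bash
python3 - <<'E'
from go import *
s=shot('scene','pics/s6.png')
crop(s,280,150,400,260,6,'pics/s6c.png')
c=np.array([570.5,110]);y=np.array([.273,.962])
p=r.sense()['eef_pos'];print('u',55-((p[:2]-c)@y+120),'w',p[2]-5.6+3-34)
plan([*(c-150*y),33],1.294,open_=0)
E
```

```text
u 81.88959783542617 w 26.96169381649713
t 6.875 pos [530.7 -31.4  63.6] rpy [ 3.14  -0.     1.292] F [-0.   0.3 -0.2] M [-0.07  0.05 -0.02] op 9.7 q [-0.06  0.43  1.96  0.    0.74  0.22]
rows 1 full [-0.31 -0.03  3.06] [ 0.1 -0.  -0.1]
[-0.31, -0.03, 3.06, 0.1, -0.0, -0.1, 0]
```

View pics/s6c.png

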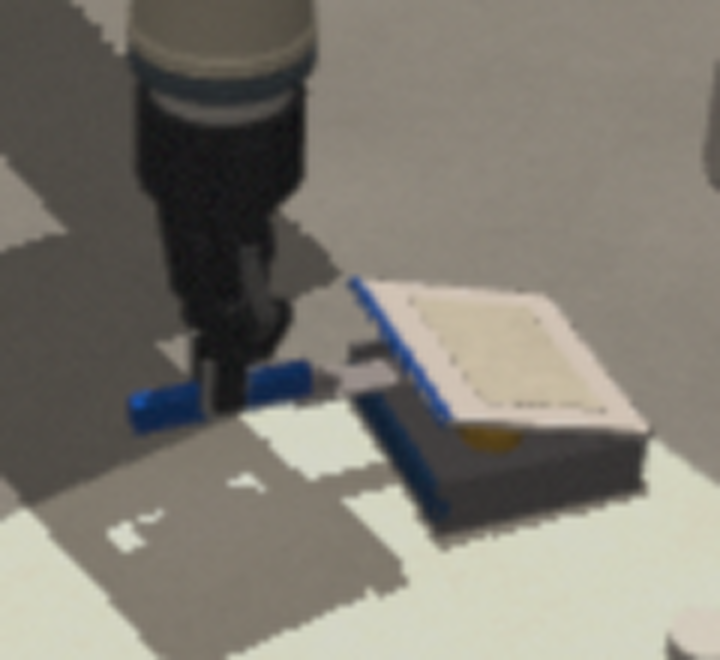

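Request:
jog_arm(
  series=[
    [[0.6,0,-1.4,0,0,0,0],[1.5,0,-2.7,0,0,0,0],[2.6,0,-3.8,0,0,0,0],[3.8,0,-4.7,0,0,0,0],[5.2,0,-5.4,0,0,0,0]],
  ],
)

```text
clock: 7.5
eef_pos: [544.5, 19.6, 116.5]
tcp_rot: [3.141, -0.0, 1.293]
contact_force: [-0.1, -0.5, -1.2]
opening: 0.116
```

```bash
python3 - <<'E'
from go import *
s=shot('scene','pics/s7.png')
crop(s,280,130,400,250,5,'pics/s7c.png')
c=np.array([570.5,110]);y=np.array([.273,.962])
q=r.sense();p=q['eef_pos'];print('u',55-((p[:2]-c)@y+120),'w',p[2]-5.6+3-34,q['contact_force'],q['clock'])
E
```

```text
u 27.480044853919708 w 80.6114874220799 [0.88711588 1.57089354 0.31218056] 7.55
```

View pics/s7c.png

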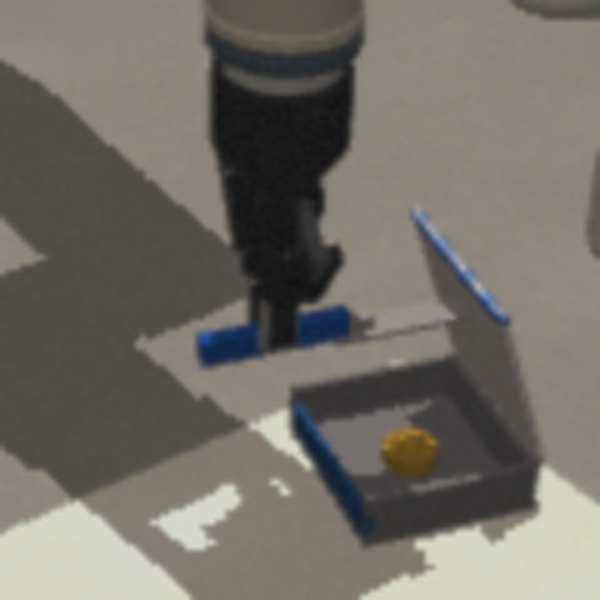

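Request:
jog_arm(
  series=[
    [[1.3,0,-0.3,0,0,0,0],[2.5,0,-0.4,0,0,0,0],[3.7,0,-0.3,0,0,0,0],[4.7,0,-0.2,0,0,0,0],[5.4,0,0,0,0,0,0]],
  ],
)

```text
clock: 8.18
eef_pos: [559.0, 71.2, 115.5]
tcp_rot: [-3.141, 0.0, 1.293]
contact_force: [0.5, -0.8, -1.1]
opening: 0.114
```

```bash
python3 - <<'E'
from go import *
s=shot('scene','pics/s8.png')
crop(s,280,130,400,250,5,'pics/s8c.png')
c=np.array([570.5,110]);y=np.array([.273,.962])
q=r.sense();p=q['eef_pos'];print('u',55-((p[:2]-c)@y+120),'w',p[2]-5.6+3-34,q['contact_force'],q['clock'])
E
```

```text
u -25.03582951673846 w 78.67131097026436 [ 0.14219592 -0.27496869  0.05389354] 8.225
```

View pics/s8c.png

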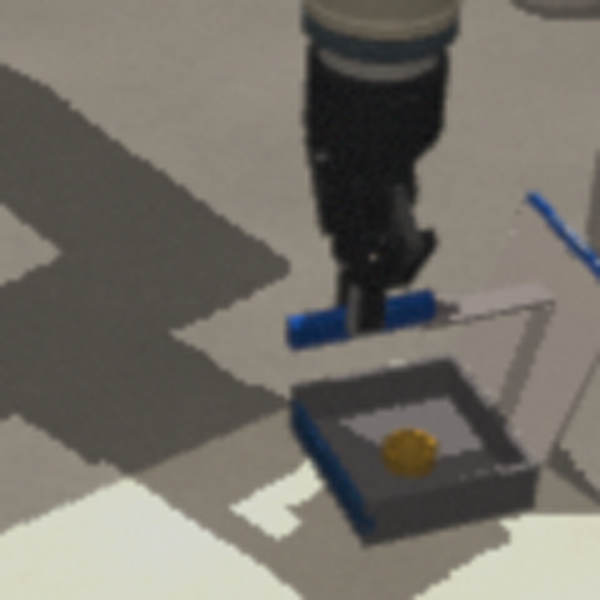

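Request:
jog_arm(
  series=[
    [[-4,0,0,0,0,0,0],[-9,0,0,0,0,0,0],[-14,0,1.5,0,0,0,0],[-18,0,4.5,0,0,0,0],[-19,0,8,0,0,0,0]],
  ],
)

```text
clock: 8.85
eef_pos: [506.6, -114.5, 35.5]
tcp_rot: [3.14, 0.0, 1.29]
contact_force: [0.7, 0.4, -0.4]
opening: 0.119
```

```bash
python3 - <<'E'
from go import *
s=shot('scene','pics/s9.png')
crop(s,260,130,400,260,5,'pics/s9c.png')
plan([508,-111,6],1.294,open_=0)
E
```

```text
t 8.9 pos [ 503.8 -113.9   31.5] rpy [-3.137e+00  1.000e-03  1.291e+00] F [-2.6  0.1 -3.7] M [-0.05  0.13 -0.03] op 10.0 q [-0.22  0.47  2.   -0.    0.67  0.06]
rows 1 full [0.39 0.34 2.55] [-0.3  0.  -0.2]
[0.39, 0.34, 2.55, -0.3, 0.0, -0.2, 0]
```

View pics/s9c.png

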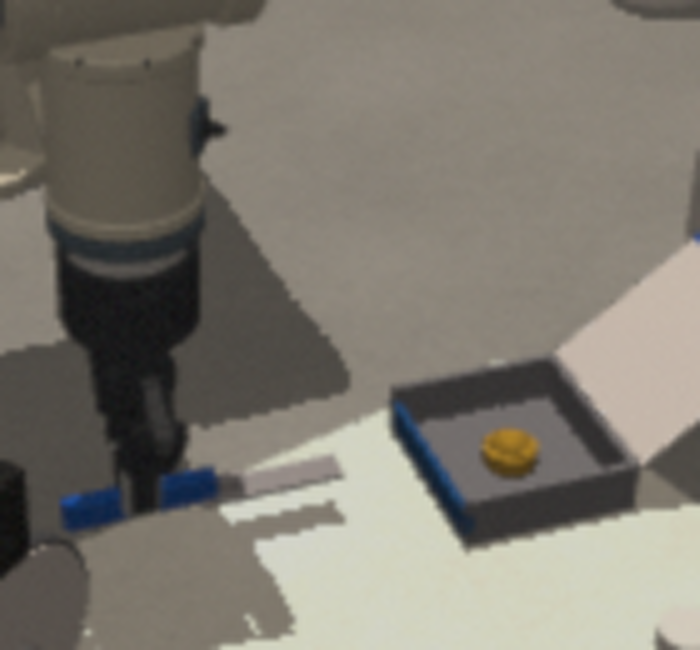

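Request:
jog_arm(
  series=[
    [[0,0,1.4,0,0,0,0],[0,0,2.2,0,0,0,0],[0,0,2.6,0,0,0,0],[0,0,2.6,0,0,0,0]],
  ],
)

```text
clock: 9.4
eef_pos: [507.2, -111.8, 10.1]
tcp_rot: [3.141, -0.0, 1.294]
contact_force: [-0.2, 0.1, 0.2]
opening: 0.117
```

Request:
jog_arm(
  series=[
    [[0,0,0.3,0,0,0,0],[0,0,0.4,0,0,0,0],[0,0,0.4,0,0,0,0]],
  ],
)

```text
clock: 9.78
eef_pos: [506.8, -112.1, 5.9]
tcp_rot: [3.142, 0.0, 1.293]
contact_force: [0.7, 0.5, -1.1]
opening: 0.113
```

Request:
jog_arm(
  series=[
    [[0,0,0.1,0,0,0,1.4],[0,0,0.1,0,0,0,3],[0,0,0.1,0,0,0,4],[0,0,-3,0,0,0,5],[0,0,-8,0,0,0,6]],
  ],
)

```text
clock: 10.4
eef_pos: [505.5, -111.9, 85.4]
tcp_rot: [-3.138, 0.0, 1.293]
contact_force: [-0.1, 0.6, -0.1]
opening: 0.699
```

```bash
python3 go.py 615.6 -252.7 235 0.396 6.5
```

```text
t 10.4 pos [ 505.5 -111.9   85.4] rpy [-3.138  0.     1.293] F [-0.1  0.6 -0.1] M [-0.02  0.01 -0.04] op 59.4 q [-0.22  0.38  1.98  0.    0.78  0.06]
rows 6 full [-10.52  14.4  -15.  ] [-0.2  0.1 51.4]
[-1.75, 2.4, -2.5, -0.0, 0.0, 8.6, 6.5]
[-3.51, 4.8, -5.0, -0.1, 0.0, 17.1, 6.5]
[-5.26, 7.2, -7.5, -0.1, 0.1, 25.7, 6.5]
[-7.02, 9.6, -10.0, -0.1, 0.1, 34.3, 6.5]
[-8.77, 12.0, -12.5, -0.2, 0.1, 42.8, 6.5]
```

Rise first, then go across to above the gauge handle.

Request:
jog_arm(
  series=[
    [[0,0,-5,0,0,8,6.5],[-2,2.5,-10,0,0,17,6.5],[-4,6,-14,0,0,27,6.5],[-7,10,-15.5,0,0,37,6.5],[-9,12.5,-15.5,0,0,46,6.5]],
  ],
)

```text
clock: 11.02
eef_pos: [604.2, -235.0, 242.8]
tcp_rot: [3.139, -0.002, 0.484]
contact_force: [0.1, 0.6, -0.4]
opening: 0.759
```

```bash
python3 go.py 615.6 -252.7 225 0.396 6.5
```

```text
t 11.025 pos [ 604.2 -235.   242.8] rpy [ 3.139e+00 -2.000e-03  4.840e-01] F [ 0.1  0.6 -0.4] M [0.04 0.01 0.01] op 64.5 q [-0.37  0.38  1.57 -0.    1.19  0.71]
rows 1 full [0.18 2.09 1.79] [ 0.2 -0.1  5. ]
[0.18, 2.09, 1.79, 0.2, -0.1, 5.0, 6.5]
```

Request:
jog_arm(
  series=[
    [[0.2,2.1,1.6,0,0,5,6.5],[0.2,2.1,1.6,0,0,5,6.5],[0.2,2.1,1.6,0,0,5,6.5],[0.2,2.1,1.6,0,0,5,6.5]],
  ],
)

```text
clock: 11.52
eef_pos: [613.8, -249.9, 225.5]
tcp_rot: [3.141, -0.0, 0.404]
contact_force: [-0.3, 1.0, 0.2]
opening: 0.762
```

```bash
python3 - <<'E'
from go import *
s=shot('scene','pics/s10.png');t=shot('top','pics/t10.png')
p=r.sense()['eef_pos']
crop(s,200,120,310,270,4.5,'pics/s10c.png',proj('scene',[p,[615.6,-252.7,192],p-[0,0,40]]))
crop(s,260,130,400,260,5,'pics/s10k.png')
plan([615.6,-252.7,152],.396,open_=6.5)
E
```

```text
t 11.625 pos [ 614.  -250.1  225.5] rpy [ 3.141e+00 -1.000e-03  4.040e-01] F [-0.3  0.2 -0.7] M [ 0.04  0.04 -0.03] op 64.8 q [-0.39  0.42  1.55  0.    1.17  0.78]
rows 2 full [0.04 0.3  7.35] [ 0.  -0.   0.4]
[0.02, 0.15, 3.67, 0.0, -0.0, 0.2, 6.5]
[0.04, 0.3, 7.35, 0.0, -0.0, 0.4, 6.5]
```

View pics/s10c.png

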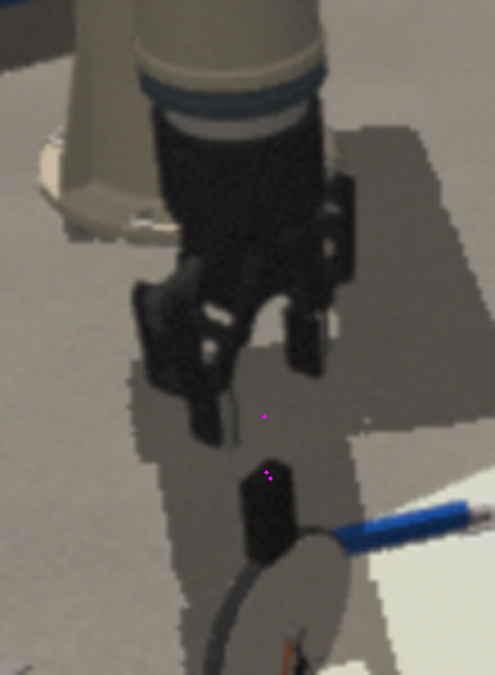

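View pics/s10k.png

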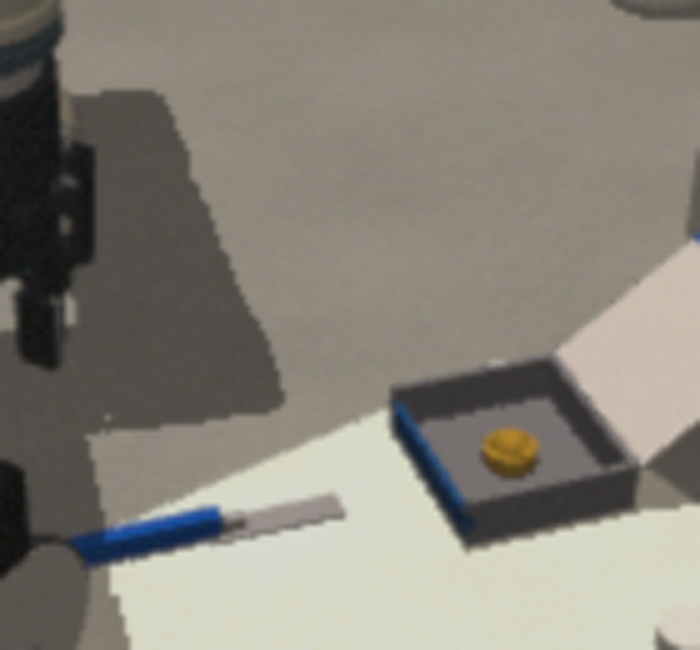

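View pics/t10.png

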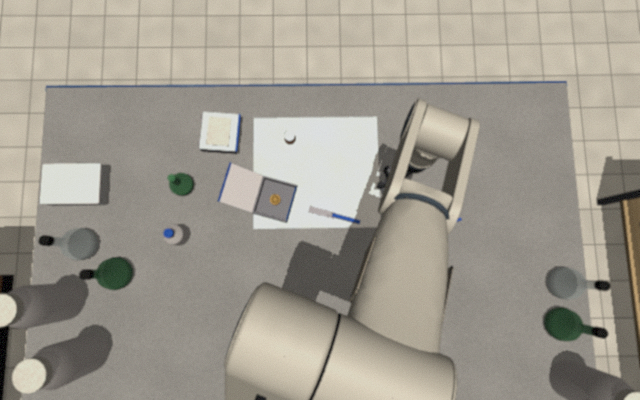

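Request:
jog_arm(
  series=[
    [[0,0.2,3,0,0,0,6],[0,0.2,6,0,0,0,6],[0,0.2,7.2,0,0,0,6],[0,0.2,7.2,0,0,0,5],[0,0.2,7.2,0,0,0,4]],
  ],
  newtons=80,
)

```text
clock: 12.25
eef_pos: [615.5, -252.7, 154.1]
tcp_rot: [3.14, -0.001, 0.403]
contact_force: [-0.1, -0.5, 1.3]
opening: 0.473
```

Request:
jog_arm(
  series=[
    [[0,0,0,0,0,0,3],[0,0,0,0,0,0,2],[0,0,0,0,0,0,1],[0,0,0,0,0,0,0]],
  ],
  newtons=80,
)

```text
clock: 12.75
eef_pos: [615.6, -252.9, 154.1]
tcp_rot: [3.14, -0.002, 0.403]
contact_force: [1.5, -0.8, 7.0]
opening: 0.292
```

```bash
python3 - <<'E'
from go import *
s=shot('scene','pics/s11.png')
p=r.sense()['eef_pos']
crop(s,200,150,310,300,4.5,'pics/s11c.png',proj('scene',[p]))
plan([615.6,-252.7,152],.396,open_=0)
E
```

```text
t 12.8 pos [ 615.6 -252.9  154.1] rpy [ 3.14e+00 -2.00e-03  4.03e-01] F [-0.3 -0.6  6.2] M [-0.01  0.02  0.02] op 24.5 q [-0.39  0.49  1.61 -0.    1.04  0.78]
rows 1 full [ 0.   -0.02  0.21] [ 0.1 -0.1  0.4]
[0.0, -0.02, 0.21, 0.1, -0.1, 0.4, 0]
```

View pics/s11c.png

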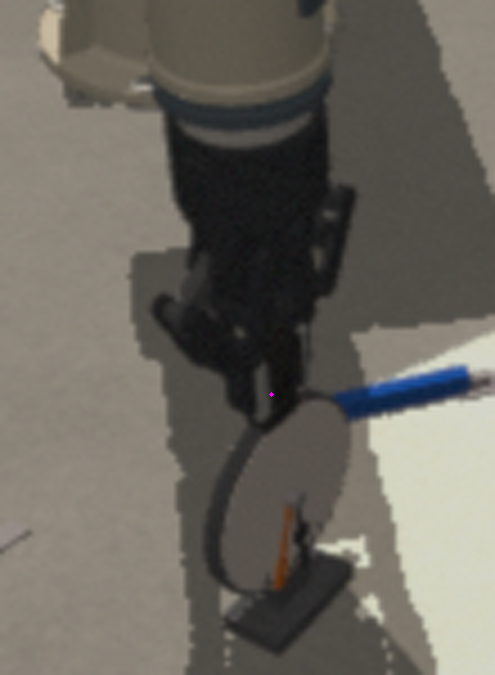

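```bash
python3 - <<'E'
from go import *
print(proj('scene',[[800,-280,400],[800,-280,246],[800,-280,500]]))
plan([800,-280,400],-.5,open_=0)
E
```

```text
[[289.20869874 190.41289923]
 [291.60001021 257.84968101]
 [287.29235421 136.51911444]]
t 12.8 pos [ 615.6 -252.9  154.1] rpy [ 3.14e+00 -2.00e-03  4.03e-01] F [-0.3 -0.6  6.2] M [-0.01  0.02  0.02] op 24.5 q [-0.39  0.49  1.61 -0.    1.04  0.78]
rows 6 full [ 15.94   9.76 -24.55] [ 0.1 -0.1 51.7]
[2.66, 1.63, -4.09, 0.0, -0.0, 8.6, 0]
[5.31, 3.25, -8.18, 0.0, -0.0, 17.2, 0]
[7.97, 4.88, -12.27, 0.0, -0.1, 25.9, 0]
[10.63, 6.51, -16.36, 0.0, -0.1, 34.5, 0]
[13.28, 8.14, -20.46, 0.0, -0.1, 43.1, 0]
```

Request:
jog_arm(
  series=[
    [[0,0,-1.5,0,0,0,0],[1,0.5,-5,0,0,6,0],[3.5,2,-9,0,0,15,0],[6,3.5,-13,0,0,24,0],[8.5,5,-17,0,0,33,0]],
  ],
)

```text
clock: 13.42
eef_pos: [712.8, -265.0, 324.6]
tcp_rot: [-3.141, 0.001, -0.179]
contact_force: [1.1, -0.7, -2.3]
opening: 0.292
```

```bash
python3 go.py 800 -280 400 -0.5 0
```

```text
t 13.425 pos [ 712.8 -265.   324.6] rpy [-3.141e+00  1.000e-03 -1.790e-01] F [ 1.1 -0.7 -2.3] M [-0.04 -0.07 -0.01] op 24.8 q [-0.36  0.51  1.19  0.    1.44  1.39]
rows 2 full [ 8.84 -0.07 -7.55] [-0.   0.  18.4]
[4.42, -0.04, -3.77, -0.0, 0.0, 9.2, 0.0]
[8.84, -0.07, -7.55, -0.0, 0.0, 18.4, 0.0]
```

Request:
jog_arm(
  series=[
    [[3,0,-2.5,0,0,6,0],[6,0,-5,0,0,12,0],[8,0,-7,0,0,17,0],[8.8,0,-7.5,0,0,18.4,0],[8.8,0,-7.5,0,0,18.4,0]],
  ],
)

```text
clock: 14.05
eef_pos: [799.3, -280.1, 397.7]
tcp_rot: [3.142, 0.001, -0.494]
contact_force: [0.1, 0.3, -1.7]
opening: 0.296
```

Request:
jog_arm(
  series=[
    [[0,0,0,0,0,0,0],[0,0,0,0,0,0,0],[0,0,0,0,0,0,0],[0,0,0,0,0,0,0],[0,0,0,0,0,0,0]],
  ],
)

```text
clock: 14.68
eef_pos: [799.2, -280.3, 397.8]
tcp_rot: [-3.142, 0.0, -0.494]
contact_force: [-0.0, -0.6, -3.5]
opening: 0.296
```

Request:
jog_arm(
  series=[
    [[0,0,0,0,0,0,0],[0,0,0,0,0,0,0],[0,0,0,0,0,0,0],[0,0,0,0,0,0,0],[0,0,0,0,0,0,0]],
  ],
)

```text
clock: 15.3
eef_pos: [799.2, -280.3, 397.7]
tcp_rot: [3.142, 0.0, -0.494]
contact_force: [0.3, 0.4, -3.1]
opening: 0.296
```

```bash
cat > dial.py <<'E'
from h import *
def gpose(q,off=154.1):
    # gauge frame: tool x = gauge x, tool y = -gauge y, tool z = -gauge z
    Rg=R.from_euler('xyz',q['tcp_rot'])*R.from_euler('x',np.pi)
    return q['eef_pos']-Rg.apply([0,0,off]),Rg
def rect(im,q,xf=6,k=5,half=60,off=154.1):
    # rectified view of the dial plane (face +x): columns = gauge +y, rows = down; centre dial
    o,Rg=gpose(q,off)
    c=np.array([[xf,-half,86+half],[xf,half,86+half],[xf,half,86-half],[xf,-half,86-half]],float)
    p=proj('scene',o+Rg.apply(c)).astype(np.float32)
    n=2*half*k
    H=cv2.getPerspectiveTransform(p,np.float32([[0,0],[n,0],[n,n],[0,n]]))
    return cv2.warpPerspective(im,H,(n,n),flags=cv2.INTER_CUBIC)
E
python3 - <<'E'
from dial import *
ims=[r.grab_frame('scene').astype(float) for _ in range(4)]
im=cv2.cvtColor(np.mean(ims,0).clip(0,255).astype(np.uint8),cv2.COLOR_RGB2BGR)
q=r.sense();np.save('q12.npy',[q['eef_pos'],q['tcp_rot']]);cv2.imwrite('pics/s12.png',im)
o,Rg=gpose(q);th=np.linspace(0,2*np.pi,30)
P=o+Rg.apply(np.stack([6+0*th,58*np.sin(th),86+58*np.cos(th)],1))
crop(im,240,140,340,270,6,'pics/s12c.png',proj('scene',P))
cv2.imwrite('pics/r12.png',rect(im,q))
print(q['clock'],q['eef_pos'],q['tcp_rot'],q['contact_force'])
E
```

```text
15.5 [ 799.21188273 -280.32381994  397.79612446] [ 3.14156449e+00 -3.00976787e-05 -4.94451795e-01] [ 0.4626489  -0.65308846 -2.62221682]
```

View pics/s12c.png

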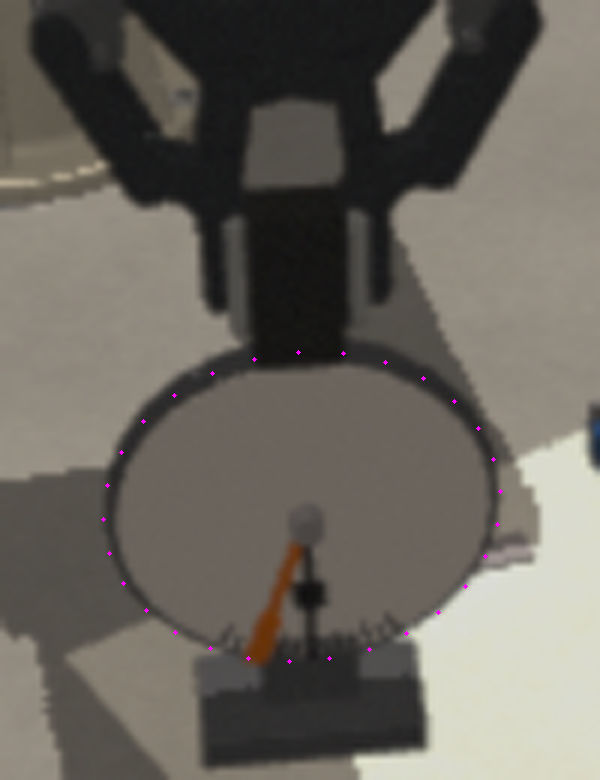

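View pics/r12.png

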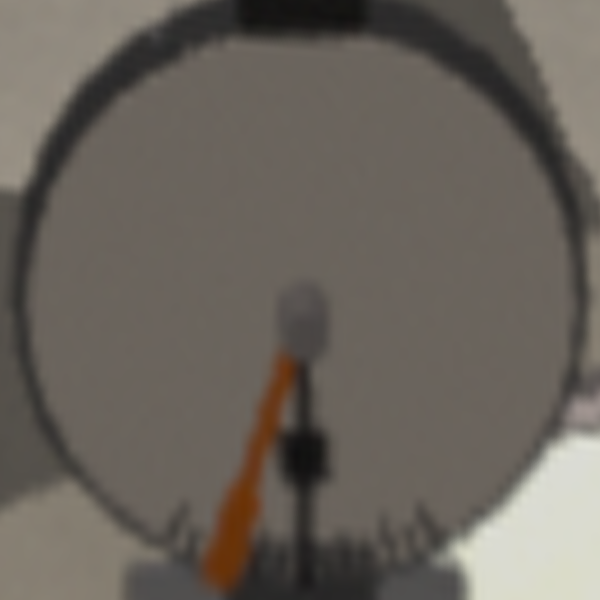

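```bash
cat >> dial.py <<'E'
def angles(img):
    f=img.astype(float);b,g,rr=f[...,0],f[...,1],f[...,2]
    wo=np.clip((rr-b)-35,0,60)          # orange weight
    H,W=wo.shape; yy,xx=np.mgrid[:H,:W]
    m=(yy>330)&(yy<600)
    wo=wo*m
    def line(w):
        # x = a + t*y weighted, using row centroids
        rows=w.sum(1); ok=rows>rows.max()*.15
        c=(w*xx).sum(1)[ok]/rows[ok]; y=yy[:,0][ok]
        p=np.polyfit(y,c,1)
        return p,y.min(),y.max()
    po=line(wo)
    return po,wo
E
python3 - <<'E'
from dial import *
im=cv2.imread('pics/r12.png')
po,wo=angles(im); print('orange slope angle',-np.arctan(po[0][0]),po)
# two-end check
yy,xx=np.mgrid[:600,:600]
for a,b in((350,450),(450,580)):
    p=np.polyfit(*[v for v in [yy[:,0][(wo.sum(1)>50)&(yy[:,0]>a)&(yy[:,0]<b)],((wo*xx).sum(1)/np.maximum(wo.sum(1),1))[(wo.sum(1)>50)&(yy[:,0]>a)&(yy[:,0]<b)]]],1);print(a,b,-np.arctan(p[0]))
# pointer: dark columns between x 270..340
g=cv2.cvtColor(im,cv2.COLOR_BGR2GRAY).astype(float)
cs=[];ys=[]
for y in list(range(375,425,5))+list(range(490,560,5)):
    w=np.clip(95-g[y,288:325],0,None)**1.5
    if w.sum()>20: cs.append((w*np.arange(288,325)).sum()/w.sum());ys.append(y)
print(list(zip(ys,np.round(cs,1)))); pp=np.polyfit(ys,cs,1);print('pointer angle',-np.arctan(pp[0]))
yc=(pp[1]-po[0][1])/(po[0][0]-pp[0]);print('intersection',yc,np.polyval(pp,yc))
E
```

```text
orange slope angle 0.2953879835264344 (array([-3.04290078e-01,  3.95493396e+02]), np.int64(359), np.int64(586))
350 450 0.2861284463382136
450 580 0.28042039822943726
[(375, np.float64(299.3)), (380, np.float64(299.8)), (385, np.float64(300.7)), (390, np.float64(301.9)), (395, np.float64(302.5)), (400, np.float64(302.8)), (405, np.float64(303.1)), (410, np.float64(303.1)), (415, np.float64(303.5)), (420, np.float64(304.3)), (490, np.float64(303.8)), (495, np.float64(304.2)), (500, np.float64(304.1)), (505, np.float64(303.9)), (510, np.float64(303.8)), (515, np.float64(303.7)), (520, np.float64(303.6)), (525, np.float64(303.5)), (530, np.float64(303.1)), (535, np.float64(303.2)), (540, np.float64(304.3)), (545, np.float64(305.4)), (550, np.float64(306.3)), (555, np.float64(306.6))]
pointer angle -0.01980622211887822
intersection 313.03463938449397 300.24006122159733
```

Request:
jog_arm(
  series=[
    [[0,0,0,4,0,0,0],[0,0,0,9,0,0,0],[0,0,0,14,0,0,0],[0,0,0,17.2,0,0,0],[0,0,0,17.2,0,0,0]],
  ],
)

```text
clock: 16.12
eef_pos: [798.5, -281.7, 397.3]
tcp_rot: [-2.842, 0.001, -0.496]
contact_force: [0.2, -1.1, -3.4]
opening: 0.294
```

Request:
jog_arm(
  series=[
    [[0,0,0,0,0,0,0],[0,0,0,0,0,0,0],[0,0,0,0,0,0,0],[0,0,0,0,0,0,0],[0,0,0,0,0,0,0]],
  ],
)

```text
clock: 16.75
eef_pos: [799.3, -280.2, 397.8]
tcp_rot: [-2.842, 0.0, -0.494]
contact_force: [0.3, -0.0, -2.8]
opening: 0.294
```

Request:
jog_arm(
  series=[
    [[0,0,0,0,0,0,0],[0,0,0,0,0,0,0],[0,0,0,0,0,0,0],[0,0,0,0,0,0,0],[0,0,0,0,0,0,0]],
  ],
)

```text
clock: 17.38
eef_pos: [799.2, -280.3, 397.8]
tcp_rot: [-2.841, 0.0, -0.494]
contact_force: [0.3, 0.0, -2.6]
opening: 0.296
```

```bash
python3 - <<'E'
from dial import *
ims=[r.grab_frame('scene').astype(float) for _ in range(4)]
im=cv2.cvtColor(np.mean(ims,0).clip(0,255).astype(np.uint8),cv2.COLOR_RGB2BGR)
q=r.sense();cv2.imwrite('pics/s13.png',im)
Rg=gpose(q)[1].as_matrix();print('lean',np.arctan2(-Rg[1]@[0,0,1]*0+ -(Rg[:,2]@np.array([-np.sin(-.4945),np.cos(-.4945),0])),Rg[2,2]))
cv2.imwrite('pics/r13.png',rect(im,q))
crop(im,250,150,330,270,6,'pics/s13c.png')
print(q['clock'],q['eef_pos'],q['tcp_rot'],q['contact_force'],q['qpos'])
E
```

```text
lean 0.3001720167261596
17.575 [ 799.1999529  -280.30320372  397.74860587] [-2.84142063e+00  7.03458414e-05 -4.94452904e-01] [-0.48444431  0.41168467 -2.77635866] [-0.45896647  0.64145951  0.85987179  0.30046422  1.62673279  1.62526319]
```

View pics/s13c.png

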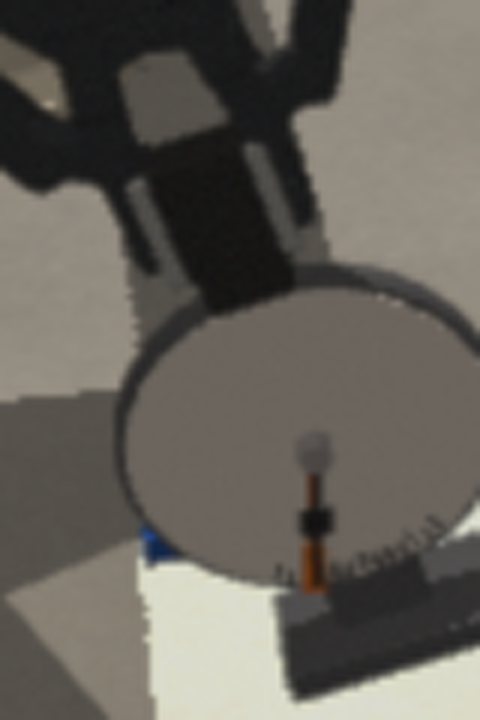

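View pics/r13.png

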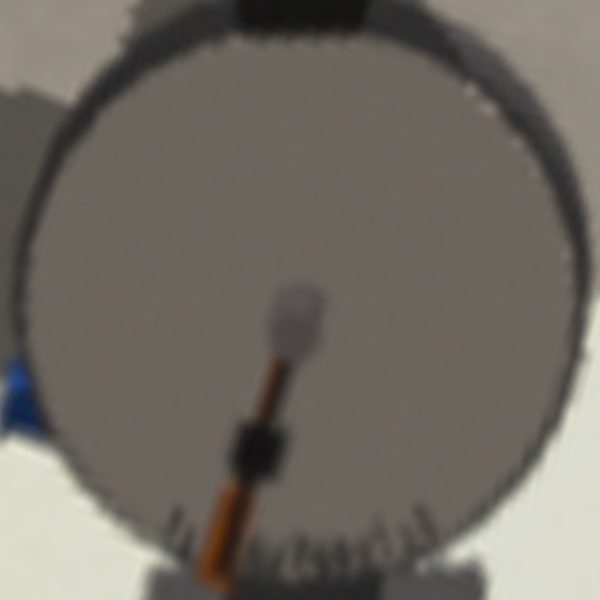

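```bash
python3 - <<'E'
from dial import *
im=cv2.imread('pics/s13.png').astype(float)
# native rows 238..248 around x 292..312
for y in range(226,250):
    row=im[y,296:311]; o=row[:,2]-row[:,0]; 
    print(y,'R-B',o.round().astype(int).tolist(),'G',row.sum(1).round().astype(int).tolist())
q={'eef_pos':np.array([799.2,-280.3,397.75]),'tcp_rot':np.array([-2.8414,0,-.4945])}
o,Rg=gpose(q)
for a in(.28,.3,.32): print(a,proj('scene',o+Rg.apply(np.array([[8,0,86],[8,-50*np.sin(a),86-50*np.cos(a)]]))))
E
```

```text
226 R-B [13, 13, 13, 11, 8, 8, 7, 6, 8, 11, 13, 14, 14, 13, 14] G [302, 302, 296, 263, 227, 218, 216, 217, 221, 259, 293, 301, 303, 302, 300]
227 R-B [14, 14, 14, 12, 9, 8, 7, 8, 8, 12, 14, 15, 14, 14, 14] G [303, 304, 298, 282, 238, 220, 216, 215, 227, 271, 298, 302, 301, 301, 303]
228 R-B [14, 14, 14, 14, 12, 11, 7, 8, 10, 14, 14, 14, 13, 13, 13] G [301, 301, 300, 297, 269, 221, 204, 212, 255, 292, 298, 303, 302, 302, 302]
229 R-B [13, 13, 14, 14, 16, 32, 16, 8, 12, 14, 14, 14, 13, 14, 14] G [302, 302, 300, 301, 288, 195, 129, 185, 279, 300, 301, 301, 302, 300, 300]
230 R-B [14, 13, 14, 15, 15, 36, 19, 8, 13, 14, 14, 13, 14, 14, 13] G [301, 302, 303, 302, 292, 190, 111, 183, 281, 301, 301, 302, 301, 301, 302]
231 R-B [14, 13, 14, 15, 15, 36, 21, 8, 12, 14, 14, 14, 14, 14, 14] G [301, 302, 301, 302, 293, 193, 109, 183, 280, 301, 303, 300, 300, 301, 301]
232 R-B [14, 14, 14, 13, 16, 35, 20, 8, 12, 14, 14, 14, 14, 14, 14] G [301, 301, 300, 302, 291, 194, 110, 183, 279, 298, 301, 301, 301, 300, 303]
233 R-B [14, 14, 14, 14, 15, 33, 19, 8, 12, 13, 14, 14, 14, 14, 13] G [301, 301, 300, 3
[... 1807 characters left out ...]
23, 10, 5, 3, 3, 4, 3] G [241, 268, 195, 261, 225, 172, 103, 105, 167, 176, 154, 154, 146, 147, 140]
247 R-B [7, 6, 4, 10, 47, 79, 46, 43, 25, 6, 2, 1, 1, 1, 0] G [290, 248, 181, 214, 205, 171, 121, 123, 138, 131, 123, 127, 124, 125, 120]
248 R-B [13, 11, 5, 6, 34, 62, 55, 52, 29, 7, 1, 0, 1, 2, 1] G [493, 409, 293, 238, 214, 194, 192, 186, 147, 123, 121, 117, 121, 119, 120]
249 R-B [7, 5, 2, 2, 6, 9, 8, 7, 4, 1, 1, 1, 1, 2, 1] G [334, 271, 245, 236, 230, 231, 232, 225, 161, 122, 116, 121, 119, 119, 122]
0.28 [[301.72167024 223.74067563]
 [302.59713462 245.03079659]]
0.3 [[301.72167024 223.74067563]
 [302.05188422 245.07743042]]
0.32 [[301.72167024 223.74067563]
 [301.50632334 245.11586936]]
```

```bash
cat >> dial.py <<'E'
def toplane(uv,q,xp,off=154.1):
    o,Rg=gpose(q,off); c,v=ray('scene',uv); A=Rg.inv()
    c=A.apply(c-o);v=A.apply(v); t=(xp-c[0])/v[0]; return c+v*t
E
python3 - <<'E'
from dial import *
for f,q in(('s12',{'eef_pos':np.array([799.2,-280.3,397.8]),'tcp_rot':np.array([3.14156,0,-.4945])}),('s13',{'eef_pos':np.array([799.2,-280.3,397.75]),'tcp_rot':np.array([-2.8414,0,-.4945])})):
    im=cv2.imread(f'pics/{f}.png').astype(float)
    for xp in(6,10):
        a=gpose(q); pv=proj('scene',a[0]+a[1].apply(np.array([[xp,0,86]])))[0]
        O=[]
        for y in range(229,251):
            xs=np.arange(278,312); w=im[y,278:312,2]-im[y,278:312,0]-14; w=np.where(w>4,w,0)
            if w.sum()>60: O.append([*toplane([(w*xs).sum()/w.sum(),y],q,xp)[1:],w.sum()])
        O=np.array(O)
        print(f,xp,pv)
        if xp==6: print(O.round(2).tolist())
E
```

```text
s12 6 [290.22677332 225.17247225]
[[-3.24, 72.99, 150.0], [-3.52, 70.7, 158.0], [-4.15, 68.44, 165.0], [-5.23, 66.22, 156.0], [-6.03, 63.96, 161.0], [-6.36, 61.65, 169.0], [-7.2, 59.38, 166.0], [-8.05, 57.1, 160.0], [-8.87, 54.81, 137.0], [-9.58, 52.5, 139.0], [-10.31, 50.19, 171.0], [-11.2, 47.89, 240.0], [-11.53, 45.52, 306.0], [-12.19, 43.18, 323.0], [-12.9, 40.83, 289.0], [-13.74, 38.49, 294.0], [-14.27, 36.11, 327.0], [-15.24, 33.76, 324.0], [-15.77, 31.37, 271.0], [-15.86, 28.91, 126.0]]
s12 10 [290.38936278 226.60256251]
s13 6 [301.6157625  223.03269108]
[[-12.9, 48.81, 66.0], [-13.06, 46.28, 139.0], [-13.72, 43.95, 141.0], [-14.56, 41.69, 145.0], [-15.58, 39.5, 151.0], [-19.95, 38.73, 168.0], [-20.7, 36.4, 168.0], [-21.7, 34.18, 201.0], [-21.28, 31.33, 190.0]]
s13 10 [301.82804123 224.45176114]
```

```bash
python3 - <<'E'
from fit import *
s=cv2.imread('pics/s9.png');t=cv2.imread('pics/t10.png')
th=np.linspace(0,2*np.pi,24)
K=pts([570.5,110],-.277,[[-60,-55,24],[60,-55,24],[60,55,34],[-60,55,34],[60,-55,0],[0,0,27]]+[[12*np.cos(a),12*np.sin(a),15+0] for a in th]+[[17*np.cos(a),17*np.sin(a),15+0] for a in th])
crop(s,330,190,400,250,8,'pics/k1.png',proj('scene',K))
crop(t,250,170,305,228,8,'pics/k2.png',proj('top',K))
a=cv2.imread('pics/k1.png');b=cv2.imread('pics/k2.png')
h=max(a.shape[0],b.shape[0]);p=lambda i:cv2.copyMakeBorder(i,0,h-i.shape[0],0,0,0)
o=np.hstack([p(a),p(b)]);cv2.imwrite('pics/k.png',cv2.resize(o,None,fx=.8,fy=.8))
print(o.shape)
E
```

```text
(480, 1000, 3)
```

View pics/k.png

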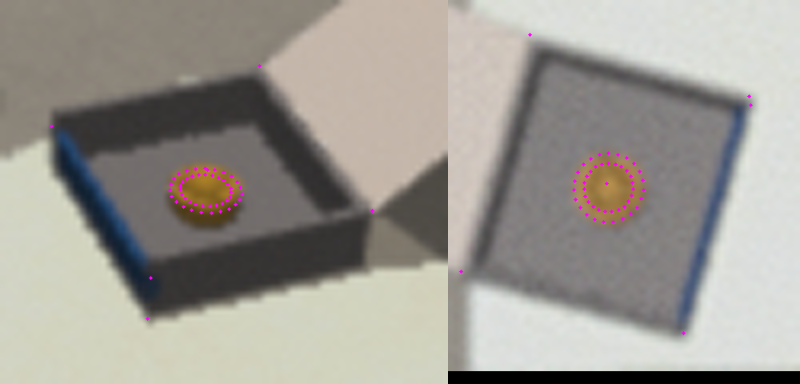

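```bash
python3 go.py 570 109.5 225 -0.6 0 0
```

```text
t 17.575 pos [ 799.2 -280.3  397.7] rpy [-2.841  0.    -0.494] F [-0.5  0.4 -2.8] M [-0.24  0.2   0.05] op 24.6 q [-0.46  0.64  0.86  0.3   1.63  1.63]
rows 9 full [-38.67 -17.28  23.43] [-17.2   0.9   6. ]
[-4.3, -1.92, 2.6, -1.9, 0.1, 0.7, 0.0]
[-8.59, -3.84, 5.21, -3.8, 0.2, 1.3, 0.0]
[-12.89, -5.76, 7.81, -5.7, 0.3, 2.0, 0.0]
[-17.19, -7.68, 10.42, -7.6, 0.4, 2.7, 0.0]
[-21.48, -9.6, 13.02, -9.5, 0.5, 3.3, 0.0]
```

Request:
jog_arm(
  series=[
    [[-3,-1.2,1.2,-2.5,0,0.6,0],[-7,-3,3,-6,0.1,1.5,0],[-11,-4.8,5.5,-10,0.2,2.5,0],[-15.5,-6.8,8.5,-14,0.4,3.5,0],[-20,-8.9,11.5,-17,0.6,4.5,0]],
  ],
)

```text
clock: 18.2
eef_pos: [678.8, -79.1, 314.1]
tcp_rot: [-3.139, 0.0, -0.574]
contact_force: [1.0, 0.4, -2.9]
opening: 0.288
```

```bash
python3 go.py 570 109.5 225 -0.6 0 0
```

```text
t 18.2 pos [678.8 -79.1 314.1] rpy [-3.139  0.    -0.574] F [ 1.   0.4 -2.9] M [0.07 0.05 0.01] op 24.5 q [-0.12  0.38  1.4   0.    1.35  2.02]
rows 4 full [-19.37  -9.9    8.94] [-0.1  0.   1.5]
[-4.84, -2.48, 2.24, -0.0, 0.0, 0.4, 0.0]
[-9.69, -4.95, 4.47, -0.1, 0.0, 0.7, 0.0]
[-14.53, -7.43, 6.71, -0.1, 0.0, 1.1, 0.0]
[-19.37, -9.9, 8.94, -0.1, 0.0, 1.5, 0.0]
```

Request:
jog_arm(
  series=[
    [[-4.8,-2.5,2.2,0,0,0.4,0],[-10,-5,4.5,0,0,0.7,0],[-15,-7.6,6.8,0,0,1.1,0],[-18.5,-9.4,8.5,0,0,1.4,0],[-19.4,-9.9,8.9,0,0,1.5,0]],
  ],
)

```text
clock: 18.82
eef_pos: [568.6, 110.0, 225.1]
tcp_rot: [-3.139, 0.003, -0.598]
contact_force: [-0.5, 0.4, -2.9]
opening: 0.294
```

Request:
jog_arm(
  series=[
    [[0,0,1,0,0,0,0],[0,0,2,0,0,0,0],[0,0,2,0,0,0,0],[0,0,2,0,0,0,0]],
  ],
)

```text
clock: 19.32
eef_pos: [570.9, 107.5, 205.9]
tcp_rot: [-3.138, 0.001, -0.601]
contact_force: [0.1, -0.0, -3.3]
opening: 0.292
```

```bash
python3 - <<'E'
from dial import *
from go import plan
s=shot('scene','pics/s14.png');t=shot('top','pics/t14.png');q=r.sense()
o,Rg=gpose(q)
F=o+Rg.apply(np.array([[20,-35,0],[20,35,0],[20,-35,12],[20,35,12],[-20,-35,12],[-20,35,12],[0,-58,86],[0,58,86]],float))
crop(s,320,130,410,250,5,'pics/s14c.png',list(proj('scene',F))+list(proj('scene',[[570,109.5,27]])))
plan([570,109.5,181],-.6,open_=0,lean=0)
E
```

```text
t 19.425 pos [570.9 107.8 206.2] rpy [-3.138e+00  1.000e-03 -6.000e-01] F [ 0.9  0.2 -2.6] M [0.01 0.   0.  ] op 24.6 q [0.18 0.31 1.76 0.   1.07 2.35]
rows 1 full [-0.16 -0.08  2.52] [-0.2  0.1 -0. ]
[-0.16, -0.08, 2.52, -0.2, 0.1, -0.0, 0]
```

View pics/s14c.png

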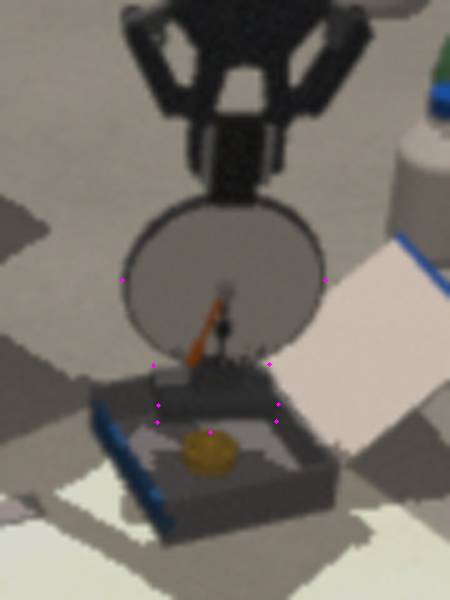

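Request:
jog_arm(
  series=[
    [[-0.1,0,0.8,-0.2,0,0,0],[-0.1,0,1.6,-0.2,0,0,0],[-0.1,0,2.1,-0.2,0,0,0],[-0.1,0,2.2,-0.2,0,0,0],[-0.1,0,2.2,-0.2,0,0,0]],
  ],
)

```text
clock: 20.05
eef_pos: [569.7, 108.8, 183.8]
tcp_rot: [3.141, 0.002, -0.6]
contact_force: [-0.4, -0.2, -2.6]
opening: 0.293
```

Request:
jog_arm(
  series=[
    [[0,0,0,0,0,0,0],[0,0,0,0,0,0,0]],
  ],
)

```text
clock: 20.3
eef_pos: [569.7, 108.8, 184.1]
tcp_rot: [-3.142, 0.001, -0.6]
contact_force: [-0.2, -0.7, -2.3]
opening: 0.292
```

Lower in small steps, watching the force (free weight ≈ -2.8 N).

Request:
jog_arm(
  series=[
    [[0,0,0.1,0,0,0,0],[0,0,0.2,0,0,0,0],[0,0,0.2,0,0,0,0]],
  ],
)

```text
clock: 20.68
eef_pos: [569.5, 108.8, 181.7]
tcp_rot: [3.141, 0.002, -0.6]
contact_force: [-0.4, 0.0, -3.0]
opening: 0.294
```

Request:
jog_arm(
  series=[
    [[0,0,0.1,0,0,0,0],[0,0,0.1,0,0,0,0],[0,0,0.1,0,0,0,0]],
  ],
)

```text
clock: 21.05
eef_pos: [569.7, 108.8, 180.9]
tcp_rot: [3.141, 0.002, -0.6]
contact_force: [0.1, -1.0, -1.3]
opening: 0.293
```

Request:
jog_arm(
  series=[
    [[0,0,0.05,0,0,0,0],[0,0,0.05,0,0,0,0],[0,0,0.05,0,0,0,0]],
  ],
)

```text
clock: 21.42
eef_pos: [569.8, 108.8, 180.7]
tcp_rot: [-3.142, 0.001, -0.6]
contact_force: [-0.5, -1.0, 3.3]
opening: 0.293
```

```bash
python3 - <<'E'
from dial import *
s=shot('scene','pics/s15.png');a=r.sense();t=shot('top','pics/t15.png');q=r.sense()
print(a['contact_force'],q['contact_force'],q['eef_pos'],q['tcp_rot'],q['wrist_torque'])
o,Rg=gpose(q)
F=o+Rg.apply(np.array([[20,-35,0],[20,35,0],[20,-35,12],[20,35,12],[-20,-35,12],[0,0,0]],float))
crop(s,320,130,410,250,5,'pics/s15c.png',list(proj('scene',F)))
E
```

```text
[-0.52811951 -1.5551481   3.27018909] [-0.13309    -0.3295183   3.86726613] [569.85119204 108.82745274 180.71032069] [-3.14146611e+00  1.14512816e-03 -5.99550368e-01] [-0.17788895  0.30998868  0.02968783]
```

View pics/s15c.png

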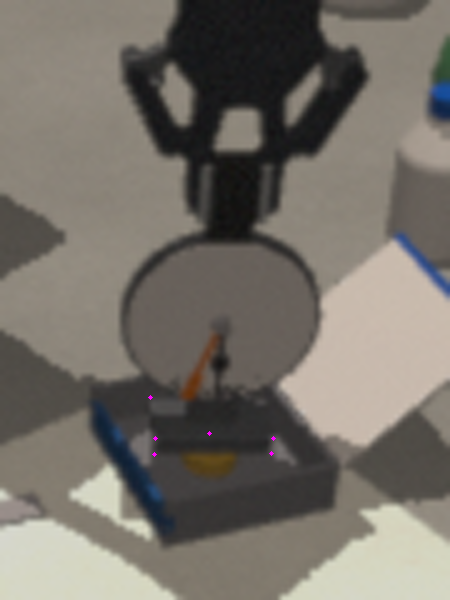

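```bash
cat > avg.py <<'E'
from h import *
def avg(n=8):
    F=[];M=[]
    for _ in range(n):
        r.grab_frame('top'); q=r.sense(); F.append(q['contact_force']);M.append(q['wrist_torque'])
    print('t',q['clock'],'F',np.mean(F,0).round(2),'sd',np.std(F,0).round(2),'M',np.mean(M,0).round(3),'sd',np.std(M,0).round(3),'pos',q['eef_pos'].round(2),'rpy',q['tcp_rot'].round(4))
if __name__=='__main__': avg()
E
python3 avg.py
```

```text
t 21.925 F [-0.95 -0.55  5.18] sd [0.43 0.4  0.58] M [-0.13   0.283 -0.009] sd [0.024 0.018 0.023] pos [569.81 108.81 180.64] rpy [-3.1416e+00  1.3000e-03 -5.9960e-01]
```

Request:
jog_arm(
  series=[
    [[0,0.53,-0.02,2,0,0,0],[0,1.07,0,4,0,0,0],[0,1.61,0.04,6,0,0,0],[0,2.14,0.11,8,0,0,0],[0,2.14,0.11,8,0,0,0]],
  ],
)

```text
clock: 22.55
eef_pos: [557.2, 90.5, 179.1]
tcp_rot: [-3.003, 0.002, -0.601]
contact_force: [0.3, -1.3, 1.0]
opening: 0.291
```

```bash
python3 - <<'E'
from avg import *
from dial import gpose
avg(3); q=r.sense();o,Rg=gpose(q,153.7);print(o,Rg.as_euler('xyz'))
E
```

```text
t 22.7 F [-1.44 -2.6   2.1 ] sd [0.2  0.53 0.83] M [-0.739  0.435 -0.016] sd [0.129 0.046 0.039] pos [557.38  90.97 179.11] rpy [-3.0038e+00  1.8000e-03 -5.9920e-01]
[569.06075027 108.55739262  26.87165454] [ 0.1378118   0.00182301 -0.59924822]
```

Request:
jog_arm(
  series=[
    [[0,0.64,0,2.4,0,0,0],[0,1.29,0.03,4.8,0,0,0],[0,1.93,0.08,7.2,0,0,0],[0,2.53,0.14,9.46,0,0,0],[0,2.53,0.14,9.46,0,0,0]],
  ],
)

```text
clock: 23.32
eef_pos: [543.2, 70.3, 173.9]
tcp_rot: [-2.838, 0.002, -0.6]
contact_force: [0.1, -1.1, -1.7]
opening: 0.292
```

```bash
python3 - <<'E'
from avg import *
from dial import gpose
avg(3); q=r.sense();o,Rg=gpose(q,153.7);print(o,Rg.as_euler('xyz'))
E
```

```text
t 23.475 F [-0.22  0.12 -2.59] sd [0.42 0.2  0.45] M [-0.361  0.202  0.001] sd [0.017 0.012 0.026] pos [543.56  70.99 174.15] rpy [-2.8382e+00  2.1000e-03 -5.9910e-01]
[569.19662106 109.08709096  27.46799147] [ 0.30335921  0.00213108 -0.59911344]
```

Request:
jog_arm(
  series=[
    [[0,0.015,0.048,0,0,0,0],[0,0.015,0.048,0,0,0,0],[0,0.015,0.048,0,0,0,0]],
  ],
)

```text
clock: 23.85
eef_pos: [543.6, 70.9, 174.0]
tcp_rot: [-2.837, 0.002, -0.599]
contact_force: [-0.4, 0.5, 0.0]
opening: 0.293
```

```bash
python3 - <<'E'
from avg import *
from dial import gpose
avg(6); q=r.sense();o,Rg=gpose(q,153.7);print(o,Rg.as_euler('xyz'))
E
```

```text
t 24.15 F [-0.52 -0.18 -0.06] sd [0.41 0.22 0.46] M [-0.07   0.25   0.035] sd [0.068 0.033 0.03 ] pos [543.58  70.68 173.94] rpy [-2.8369e+00  1.6000e-03 -5.9970e-01]
[569.4189722  108.87700429  27.32017037] [ 0.30469474  0.00156505 -0.59972776]
```

Request:
jog_arm(
  series=[
    [[0,0,0,0,0,0,0],[0,0,0,0,0,0,0],[0,0,0,0,0,0,0],[0,0,0,0,0,0,0],[0,0,0,0,0,0,0]],
  ],
)

```text
clock: 24.78
eef_pos: [543.6, 70.6, 173.9]
tcp_rot: [-2.837, 0.002, -0.6]
contact_force: [0.1, 0.7, -0.2]
opening: 0.292
```

```bash
python3 - <<'E'
from dial import *
F=[];ims=[]
for _ in range(14):
    im=r.grab_frame('scene').astype(float); q=r.sense(); F.append(q['contact_force'])
    if _>=6: ims.append(im)
im=cv2.cvtColor(np.mean(ims,0).clip(0,255).astype(np.uint8),cv2.COLOR_RGB2BGR);cv2.imwrite('pics/s16.png',im)
print(q['clock'],np.mean(F[7:],0),q['eef_pos'],q['tcp_rot'],gpose(q)[1].as_euler('xyz'))
crop(im,320,130,410,250,6,'pics/s16c.png')
crop(im,350,180,380,215,18,'pics/s16d.png')
E
```

```text
25.475 [-0.33375483  0.18381015  1.12036838] [543.552648    70.64425832 173.90335767] [-2.83702921e+00  1.55557406e-03 -5.99603942e-01] [ 0.30456345  0.00155557 -0.59960394]
```

View pics/s16c.png

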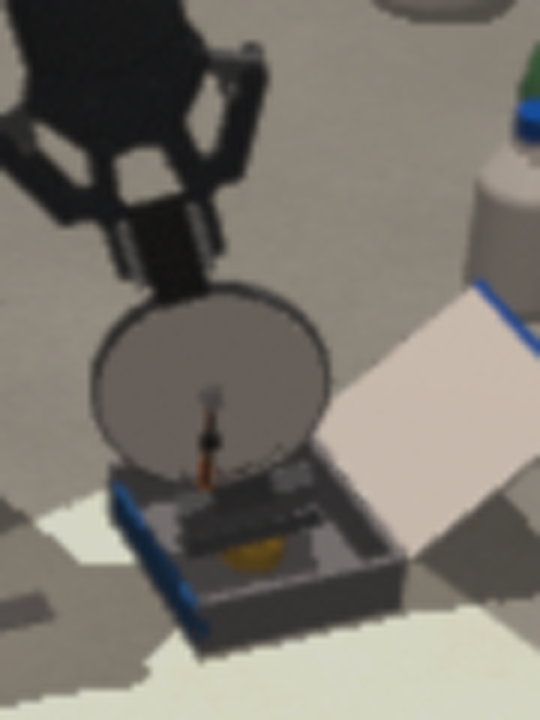

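View pics/s16d.png

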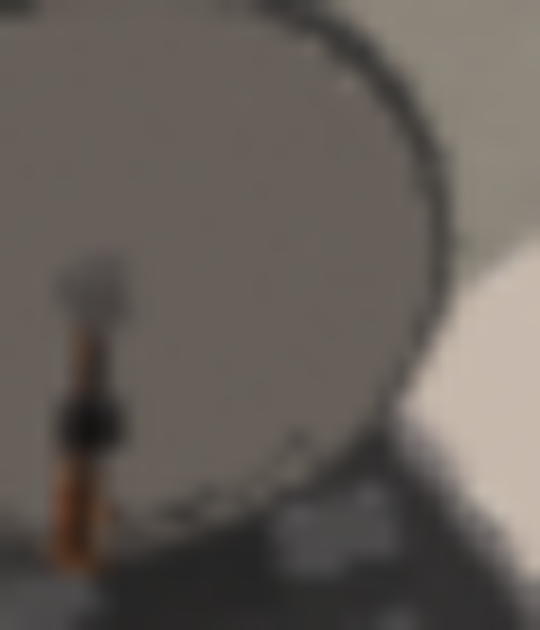

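```bash
cat > rf.py <<'E'
from dial import *
from scipy.optimize import minimize
imgs=[('s12',[799.21,-280.32,397.8],[3.14156,0,-.4945]),('s13',[799.2,-280.3,397.75],[-2.84142,0,-.49445]),('s16',[543.55,70.64,173.9],[-2.83703,.00156,-.5996])]
D=[];SS=10
for f,p,e in imgs:
    q={'eef_pos':np.array(p),'tcp_rot':np.array(e)};o,Rg=gpose(q,153.9)
    lean=Rg.as_euler('xyz')[0]
    im=cv2.imread(f'pics/{f}.png').astype(float)
    c=proj('scene',o+Rg.apply(np.array([[8.,0,86]])))[0]
    x0,y0=int(c[0])-22,int(c[1])-6; W,H=36,32
    D.append((o,Rg,lean,im[y0:y0+H,x0:x0+W],x0,y0,W,H))
def quad(a,r0,r1,w0,w1,x):
    d=np.array([-np.sin(a),-np.cos(a)]);n=np.array([np.cos(a),-np.sin(a)])
    P=[d*r0+n*w0/2,d*r1+n*w1/2,d*r1-n*w1/2,d*r0-n*w0/2]
    return np.array([[x,t[0],86+t[1]] for t in P])
DIAL=[];
def render(k,v):
    a,xi,xp,w1,w2,rt,wp=v[:7]; dy,dz,da=v[7+3*k:10+3*k]
    o,Rg,lean,im,x0,y0,W,H=D[k]
    bg=np.median(im[:12].reshape(-1,3),0)
    C=np.tile(bg,(H*SS,W*SS,1))
    def fill(poly,col):
        poly=poly+[0,dy,dz]; p=proj('scene',o+Rg.apply(poly))-[x0,y0]+.5
        cv2.fillPoly(C,[np.round(p*SS*16).astype(np.int32)],col,shift=4)
    oc=v[-3:]
    fill(quad(a,5,rt,w1,w1,xi),tuple(oc));fill(quad(a,rt,56,w2,w2,xi),tuple(oc))
    fill(quad(lean+da,5,56,wp,wp,xp),(22,22,22))
    C=cv2.resize(C,(W,H),interpolation=cv2.INTER_AREA); return cv2.GaussianBlur(C,(0,0),.45)
MK=[]
for k,(o,Rg,lean,im,x0,y0,W,H) in enumerate(D):
    yy,xx=np.mgrid[:H,:W]; m=np.zeros((H,W),bool)
    q0={'eef_pos':np.array(imgs[k][1]),'tcp_rot':np.array(imgs[k][2])}
    for j in range(H):
        for i in range(W):
            g=toplane([i+x0,j+y0],q0,8,153.9);rr=np.hypot(g[1],g[2]-86);ang=np.arctan2(-g[1],86-g[2])
            m[j,i]=(11<rr<43)and abs(ang-(lean+.3)/2)<.7 and not(abs((g[2]-86)*np.cos(lean)-g[1]*np.sin(lean)*-1*-1)<-1)
            # bob mask
            b=np.array([-np.sin(lean),-np.cos(lean)])*28
            if np.hypot(g[1]-b[0],g[2]-86-b[1])<10: m[j,i]=False
    MK.append(m)
USE=[0,1,2]
def cost(v,ret=False):
    e=0
    for k in USE:
        d=(render(k,v)-D[k][3])[MK[k]]; e+=np.minimum(np.abs(d),40).__pow__(2).mean()
    e+=50*((v[1]-8)/3)**2*.01+50*((v[2]-9)/3)**2*.01+sum(((v[9+3*k])/.01)**2*.5 for k in range(3))
    return e
if __name__=='__main__':
    best=None
    for a0 in(.28,.30,.32):
        v=np.array([a0,7,9,2.5,6,32,2.,.7,0,0,.7,0,0,.7,0,0,20,70,150],float)
        sc=np.array([.02,1,1,.5,.5,2,.3]+[.5,1,.01]*3+[5,5,10])
        for it in range(3):
            s=minimize(lambda u:cost(v+u*sc),np.zeros(len(v)),method='Powell',options=dict(maxiter=6,xtol=.01,ftol=1e-4)); v=v+s.x*sc
        print(a0,'->',s.fun,v.round(3).tolist(),flush=True)
        if best is None or s.fun<best[0]: best=(s.fun,v)
    np.save('v.npy',best[1])
    rows=[]
    for k in range(3):
        A=D[k][3];B=render(k,best[1]);M=np.where(MK[k][...,None],A,0)
        rows.append(np.hstack([A,B,M]))
    cv2.imwrite('pics/rf.png',cv2.resize(np.vstack(rows).clip(0,255).astype(np.uint8),None,fx=6,fy=6,interpolation=cv2.INTER_NEAREST))
E
timeout 550 python3 rf.py
```

```text
Traceback (most recent call last):
  File "rf.py", line 35, in <module>
    g=toplane([i+x0,j+y0],q0,8,153.9);rr=np.hypot(g[1],g[2]-86);ang=np.arctan2(-g[1],86-g[2])
  File "dial.py", line 29, in toplane
    o,Rg=gpose(q,off); c,v=ray('scene',uv); A=Rg.inv()
                           ~~~^^^^^^^^^^^^
  File "h.py", line 10, in ray
    K,d,o,A=cam(n); u=cv2.undistortPoints(np.array([[uv]],float),K,d)[0,0]
            ~~~^^^
  File "h.py", line 5, in cam
    c=r.calibration(n); return c['mtx'],c['dist'],np.array(c['origin']),R.from_euler('xyz',c['attitude']).as_matrix()
ValueError: time passes only in moves, steps and waits
```

```bash
python3 - <<'E'
s=open('h.py').read()
s=s.replace("def cam(n):\n    c=r.calibration(n);","_c={}\ndef cam(n):\n    if n not in _c: _c[n]=r.calibration(n)\n    c=_c[n];")
open('h.py','w').write(s)
E
timeout 570 python3 rf.py
```

```text
0.28 -> 23.254806518138118 [0.317, 8.003, 7.713, 3.689, 6.919, 38.068, 2.832, 0.612, -0.607, 0.005, 0.564, 0.307, 0.0, 0.27, -0.55, -0.009, 19.967, 53.017, 104.648]
0.3 -> 24.806731405812858 [0.319, 8.0, 7.894, 3.762, 6.853, 37.96, 2.757, 0.455, -0.962, 0.0, 0.463, -0.032, -0.0, 0.719, 0.21, -0.004, 20.098, 53.198, 104.876]
0.32 -> 23.631323544343843 [0.318, 7.364, 8.885, 3.704, 6.804, 38.554, 2.664, 0.66, -0.926, 0.006, 0.466, -0.041, 0.002, 0.445, -0.05, -0.005, 19.937, 52.772, 104.148]
```

View pics/rf.png

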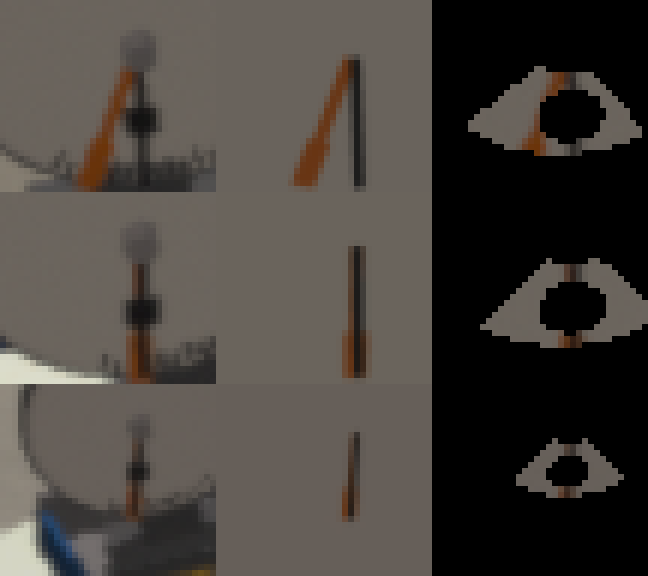

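```bash
sed -e 's/<10: m/<6.5: m/' -e 's/<rr<43/<rr<47/' -e 's/\*28$/*27/' rf.py > rf2.py
cat > rf3.py <<'E'
import rf2
from rf2 import *
import sys
v0=np.load('v.npy')
sc=np.array([.02,1,1,.5,.5,2,.3]+[.5,1,.01]*3+[5,5,10])
for use in([0,1,2],[0],[1],[1,2]):
    rf2.USE=use; v=v0.copy(); v[0]=.305
    for it in range(2):
        s=minimize(lambda u:cost(v+u*sc),np.zeros(len(v)),method='Powell',options=dict(maxiter=5,xtol=.01,ftol=1e-4)); v=v+s.x*sc
    print(use,s.fun,v.round(3).tolist(),flush=True)
    rows=[np.hstack([D[k][3],render(k,v),np.where(MK[k][...,None],D[k][3],0)]) for k in range(3)]
    if len(use)==3: cv2.imwrite('pics/rf3.png',cv2.resize(np.vstack(rows).clip(0,255).astype(np.uint8),None,fx=6,fy=6,interpolation=cv2.INTER_NEAREST))
E
timeout 570 python3 rf3.py
```

```text
[0, 1, 2] 116.11614893009693 [0.322, 8.677, 8.139, 4.06, 7.321, 38.085, 2.788, 0.572, -0.546, 0.005, 0.558, 0.086, -0.006, 0.313, -0.551, -0.007, 23.779, 54.39, 102.951]
[0] 39.61867119553195 [0.317, 8.151, 7.153, 3.991, 7.492, 37.634, 2.922, 0.559, -0.692, 0.003, 0.564, 0.307, 0.0, 0.27, -0.55, -0.0, 21.527, 54.689, 104.674]
[1] 35.454048271864934 [0.311, 6.869, 8.594, 3.733, 7.53, 23.901, 3.047, 0.612, -0.607, 0.0, 0.502, 0.322, 0.0, 0.27, -0.55, 0.0, 35.734, 56.161, 96.546]
[1, 2] 73.51298123705405 [0.326, 8.866, 9.2, 4.0, 7.151, 38.056, 2.696, 0.612, -0.607, -0.0, 0.763, 0.547, -0.0, 0.226, -0.603, -0.012, 29.74, 53.174, 94.566]
```

View pics/rf3.png

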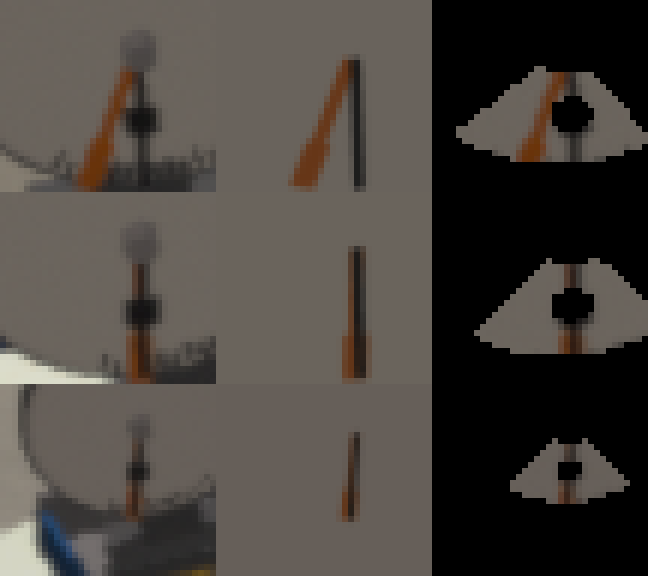

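Request:
jog_arm(
  series=[
    [[0,0.08,-0.005,0.3,0,0,0],[0,0.16,-0.01,0.6,0,0,0],[0,0.16,-0.01,0.6,0,0,0],[0,0.16,-0.01,0.6,0,0,0],[0,0.16,-0.01,0.6,0,0,0]],
  ],
)

```text
clock: 26.1
eef_pos: [542.5, 69.3, 173.4]
tcp_rot: [-2.827, 0.002, -0.599]
contact_force: [-1.2, -0.2, 0.2]
opening: 0.293
```

Request:
jog_arm(
  series=[
    [[0,0,0,0,0,0,0],[0,0,0,0,0,0,0],[0,0,0,0,0,0,0],[0,0,0,0,0,0,0],[0,0,0,0,0,0,0]],
  ],
)

```text
clock: 26.72
eef_pos: [542.6, 69.3, 173.4]
tcp_rot: [-2.827, 0.002, -0.6]
contact_force: [-0.7, -0.1, -0.4]
opening: 0.29
```

```bash
python3 - <<'E'
from dial import *
F=[];ims=[]
for _ in range(12):
    im=r.grab_frame('scene').astype(float); q=r.sense(); F.append(q['contact_force'])
    if _>=4: ims.append(im)
im=cv2.cvtColor(np.mean(ims,0).clip(0,255).astype(np.uint8),cv2.COLOR_RGB2BGR);cv2.imwrite('pics/s17.png',im)
o,Rg=gpose(q,153.7)
print(q['clock'],np.mean(F[:6],0),np.mean(F[6:],0),o,Rg.as_euler('xyz'),q['tcp_rot'])
crop(im,350,180,380,215,16,'pics/s17d.png')
E
```

```text
27.325 [-0.62899696 -0.58525716 -0.40137691] [-0.58408181 -0.3546321  -0.89990272] [569.25254264 108.79124143  27.32532967] [ 0.31491592  0.00164686 -0.59953571] [-2.82667674e+00  1.64686286e-03 -5.99535708e-01]
```

View pics/s17d.png

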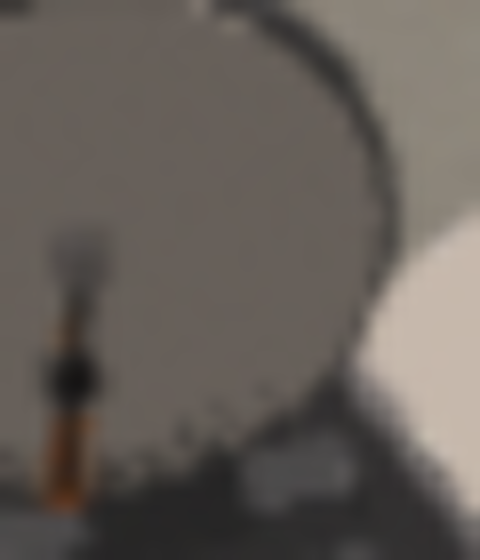

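View pics/s17.png

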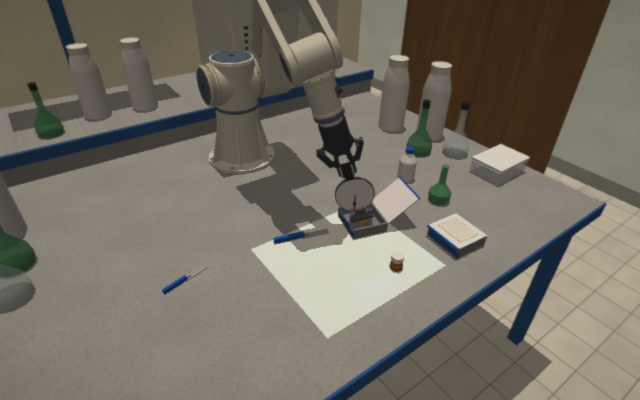

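Request:
jog_arm(
  series=[
    [[0,0.005,0.015,0,0,0,0],[0,0.005,0.015,0,0,0,0],[0,0.005,0.015,0,0,0,0],[0,0.005,0.015,0,0,0,0],[0,0.005,0.015,0,0,0,0]],
  ],
)

```text
clock: 27.95
eef_pos: [542.7, 69.4, 173.4]
tcp_rot: [-2.827, 0.002, -0.6]
contact_force: [-1.6, -1.1, 1.8]
opening: 0.296
```

Request:
jog_arm(
  series=[
    [[0,0,0,0,0,0,0],[0,0,0,0,0,0,0],[0,0,0,0,0,0,0],[0,0,0,0,0,0,0],[0,0,0,0,0,0,0]],
  ],
)

```text
clock: 28.58
eef_pos: [542.6, 69.3, 173.3]
tcp_rot: [-2.827, 0.002, -0.6]
contact_force: [-1.7, -0.7, 1.6]
opening: 0.293
```

```bash
python3 - <<'E'
from avg import *
from dial import gpose
avg(8); avg(8); q=r.sense();print(gpose(q)[1].as_euler('xyz'))
im=shot('scene','pics/s18.png');crop(im,350,180,380,215,16,'pics/s18d.png')
E
```

```text
t 28.975 F [-0.87 -1.1   2.08] sd [0.15 0.64 0.54] M [-0.208  0.35   0.037] sd [0.04  0.018 0.024] pos [542.66  69.33 173.37] rpy [-2.8266e+00  1.5000e-03 -5.9960e-01]
t 29.375 F [-1.14 -1.    2.28] sd [0.48 0.63 0.54] M [-0.187  0.325  0.045] sd [0.026 0.029 0.021] pos [542.65  69.34 173.34] rpy [-2.8266e+00  1.6000e-03 -5.9960e-01]
[ 0.31496367  0.00157316 -0.59960052]
```

View pics/s18d.png

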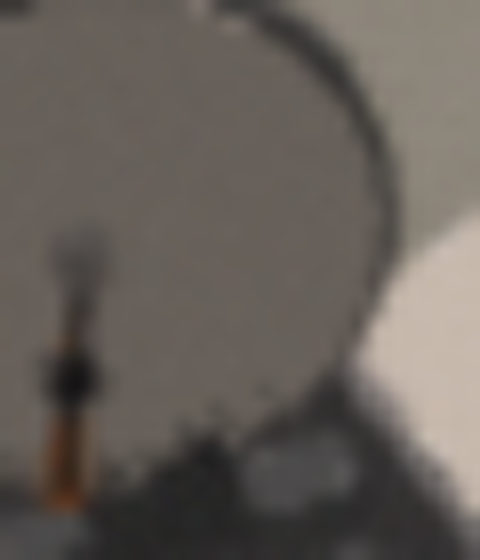

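Contact is firm but light, about 5 N on the stud. The pointer lies on the index, with the pointer at about (354,206) px in the centre of the orange bar. Handing in.

```bash
python3 -c "
from rig import r
print(r.sign_off())"
```

```text
the job is handed in; nothing more can be done
None
```

I finished the whole job and handed it in at about 29.4 s of the 58 s allowed; no verdict was reported.

- **Cover:** I slid the spatula blade under the blue edge and lifted the cover past upright. It fell open by itself, and later pictures show it fully open. The fingers never touched it.
- **Spatula:** I laid it back flat on the bench beside the case.
- **Gauge placement:** I took it by the handle, briefly held it (upright, then tilted) near the scene camera to read the index, then stood it upright on the stud. The force and torque readings fit contact near the middle of the foot. I did not measure the offset along the gauge's x directly, and positions are only good to about 2 mm.
- **Final lean:** I rocked it to a lean of 0.315 rad. In the last picture the pointer lies in the middle of the orange index.
- **Contact:** The foot presses on the stud with about 5 N.
- **Bystanders:** The flask, bottle and vial look undisturbed in the last full picture.

**Disagreement:** My readings of the index angle ran from 0.295 (slope of the index alone) to 0.326 (model fits, mostly near 0.317). I chose 0.315, so the pointer could be off by about 0.01 to 0.02 rad.

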